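Weigh the paint tin on the studio beam scale

ROBOT

A 6-joint arm with a two-finger parallel gripper is mounted at the origin on the work surface. World frame = base frame: x ahead of the robot, y to its left, z up, the work surface at z = 0. Lengths are in m, angles in rad, forces in N, time in s.
With the tool pointing down it reaches from about 0.35 to 0.775 m from the base axis. Payload 7.3 kg.
Tool frame: the origin (TCP) lies at the very end of the fingers, on their centre line; the grasp point (between the pads) lies 19 mm behind it (robot.pinch_z is the distance from the TCP to the grasp point, in m); z points along the fingers, y is the line along which they close (so a half turn about z gives the same grasp; the last joint's range is limited). The gripper opens to 92 mm and grips with 3 to 60 N. Pads are 19 mm wide; open, the fingers measure 130 mm over their backs; the gripper's body (75 mm by 190 mm) begins 47 mm behind the grasp point.
Start: joints at [-1.284, 0.342, 1.524, -0, 1.275, -0.146], TCP at [0.22, -0.477, 0.227] pointing down, gripper open.
Joint ranges: [-2.53, 2.53], [-0.77, 2.02], [0.04, 2.7], [-1, 4.14], [0.28, 2.66], [-3.11, 3.11]. Speed limits (rad/s): [2.57, 2.57, 3.14, 3.14, 3.14, 3.14].

INTERFACE

Orientations are given as [roll, pitch, yaw] about the fixed x, y, z axes, in that order (R = Rz(yaw) Ry(pitch) Rx(roll)).
In Python, from cell import robot gives the robot as it stands.
- The arm moves only by the tool move_arm, never from a script. Its argument "motion" is a list of rows, each a list of 6 numbers: the shift along the tool's x, y, z in units of 0.1 m (1.0 is 0.1 m), then the turn, a rotation vector about the tool's x, y, z in units of pi rad (1.0 is pi rad). In form: [[dx, dy, dz, rx, ry, rz], ...]. A call has 1 to 12 rows; each row is the pose to reach, as a shift and turn from the pose commanded when the call began, along the tool's axes at that moment, turning the shorter way round; what a row does not reach only later rows make up. A row lasts 1/8 s, in which the tool goes at most 62.5 mm and 10.7 degrees, less where a joint would pass 70% of its speed; a pose out of reach is approached as far as the arm can. A call with a number of a shift or a turn outside -1 to 1 is refused whole. A call with a gripper value outside its range is refused whole. "fingers" is the opening, from -1 (shut) to 1 (fully open), set as the call begins (left out, the last holds). The fingers move at their own pace and stop on an object; "newtons" is the grip in N (left out, the last holds). Time passes only in rows, so rows that repeat a pose let the fingers close. It gives the time, the measured TCP pose, the force, the opening and the grip force at its end, in the units of the state.
- robot.observe(): the state, without advancing time (a new reading comes with each control period).
- robot.read_camera(name): name is "scene" or "top" or "wrist"; returns a dict with "image" (384x512x3 uint8, red, green, blue), "range_z" (384x512 float32, m along the optical axis (not along the pixel's ray), 0 where there is no reading), "vfov" (degrees; the focal length in pixels is half the picture's height over the tangent of half this angle, whatever the lens; pixels are square), "cx", "cy" (the principal point, pixels), "k1" (the pictures are not rectified: a ray, as slopes to the right and down, at radius r is drawn at 1 + k1 r^2 times it, then the intrinsics apply), "extrinsics" (4x4, takes a point from camera to world coordinates); the wrist camera has in their place "hand_eye" (4x4, takes a point from camera to tool coordinates, whose origin is the TCP and whose axes are the flange's). Camera axes: x right, y up, looking along -z (the intrinsics and any distortion apply to the point x, -y, -z); pixel columns grow to the right and rows downward; lengths in m; the calibration is good to about 2 mm. A picture is of the moment at which its call begins: read the wrist's pose just before it.
- robot.hand_in(): hands the job in; it is judged then, once.
The state is a dict: "time": time; "qpos": joint angles; "qvel": joint speeds; "joint_efforts": joint torques, N m; "tool_pos": TCP position; "tool_rot": TCP orientation; "contact_force": force on the tool from outside, world axes, zero at the start; "torque": the same for the moment, N m; "opening": finger opening in m; "grip_force": force on a finger pad.
Only numpy, scipy, OpenCV 4.12 (cv2) and the standard library are available. Lean on these libraries where they do the work, as an engineer would, in place of code of your own. Each camera call takes 0.05 s, during which the arm holds its last target. There are 200 camera calls.

TASK

The blue paint tin has been left lying on its side. Stand it upright on the table and let go of it, then take it by its wire handle, hang the handle in the notches of the scale's fork, and slide the red-tabbed poise along the beam until the beam hangs level by itself. Leave the other things on the table where they are.

Things in the scene. Friction and masses are not known exactly. Their poses are not given: they have to be found in the camera images.
- tin: Blue sealed paint tin, 0.23 to 0.49 kg, body 56 (own x) by 60 (own y) by 85 mm (own z, base to top), white cap 34 mm across and 10 mm high on top, and a rigid wire handle over it. Origin: centre of its base; own z points to the handle. At the start it lies flat: own x vertical, centre line 28 mm above the table, own z ahead and to the robot's right, the 60 mm width level.
- tin_bar (a point): Middle of the straight crossbar of the tin's handle, on its axis, 155 mm from the base along the tin's z. The handle is 8 mm round dark wire, rigid, in the tin's own y-z plane: legs leave the tin's top at own y = +-24 mm, slope out, and rise at +-46 mm from 106 to 155 mm above the base; the crossbar runs along own y between them.
- scale: Grey beam scale fixed to the table, plate 150 by 260 mm. Origin: centre of the plate's underside, below the pivot; z up, own y towards the load end (fork), own -y towards the poise arm. The pillar is 36 mm square, its steel cheeks (44 mm over both) reach 254 mm. A thin index post, 280 mm tall, with a red line at the level height, stands 325 mm from the pivot beyond the poise end.
- pivot (a point): Axis on which the beam tilts (the scale's x), 240 mm above the table.
- fork (a point): Where the crossbar's axis must hang (it settles within 5 mm): 140 mm from the pivot, midway between two prongs, level with the pivot when the beam is level; its y axis points out along the beam. Each prong has an upward-open V notch here, 40 mm wide at its lips, which stand 9 mm above this point. The bar lies across both prongs, along the scale's x. The point tilts with the beam.
- fork_end (a point): Midway between the free ends of the prongs, 170 mm from the pivot, on their centre height, 16 mm below the notch point. Prongs: 8 mm wide, 10 mm high, 48 mm free between them, joined by a crosspiece 55 mm from the pivot. The bar comes in past these free ends from outside, prongs between bar and tin top, then is lowered into the notches.
- beam (a joint): Tilt of the beam (rad): 0 level, positive = load end down, negative = poise end down, stops at +-0.16. At the start it rests on the poise-down stop. A soft spring at the pivot makes the tilt proportional to the imbalance: with the tin hung, 1 mm of poise travel outwards changes it by -0.004 to -0.006 rad between the stops. It settles in about 1.5 s.
- poise (a joint): Travel of the poise along the beam (m): 0 is innermost (poise centre 60 mm from the pivot), growing outwards to 0.195. It starts near the outer end. Stays where it is left; takes about 2 N to slide. Balance lies somewhere between 0.02 and 0.12, according to the tin's weight.
- poise_grip (a point): Centre of the poise's red grip tab: 14 mm thick (along the scale's x), 32 mm along the beam, 40 mm tall, top 18 mm above this point. The beam's axis, in line with the pivot, runs 42 mm below this point, through a 44 mm steel block whose top is 22 mm below this point. It tilts with the beam.
- glue: White glue bottle with orange cap, radius 26 mm, 130 mm tall; origin at the centre of its base. A bystander.
- tape: Orange ring of tape lying flat, 100 mm across, 36 mm high; origin at the centre of its underside. A bystander.
- brush_pot: Terracotta pot, 84 mm across, 100 mm tall; origin at the centre of its base. A bystander.
- books: Red book with a white one on top, together about 150 by 210 by 48 mm; origin at the centre of the underside. A bystander.
- bowl_ball: Black bowl, 170 mm across, with a brown ball in it, 132 mm tall; origin at the centre of its underside. A bystander.
Things that resemble listed ones, but are neither listed nor needed, are in the scene too. There is more than one size of the tin; the job needs the smallest.

How it is judged:
By the outcome, as a careful person would: the job done as asked, in the order asked, and still so for the second after the job is handed in, with the robot touching nothing.
It also fails if it takes over 72 s, if anything falls off the work surface, if the arm or the gripper's body presses on something with over 40 N, if the wrist force passes 120 N, or if a joint passes its speed limit or range.

## Working session

There is one attempt and no reset: what is moved stays moved. The work goes in short steps, Python scripts to look and compute and a tool call to move; the robot and the scene stay as the last step left them, time stands still between calls to the robot, and variables do not carry over. Pictures are saved under pics/ and viewed, at most 10 in all, crops included, and the job is handed in when it is done.

Besides the shell and the picture viewer there is one more tool, called after "Emit:" by a JSON object that holds its "name" and its "arguments", one argument or row to a line. move_arm: Moves the arm, as the interface text tells. Shifts and turns lie within -1 to 1; 1 stands for 0.1 m of shift or pi rad of turn. Its arguments: {"type":"object","properties":{"motion":{"type":"array"},"fingers":{"type":"number"},"newtons":{"type":"number"}},"required":["motion"]}

```bash
ls; mkdir -p pics
cat > h.py <<'E'
import numpy as np, cv2
from cell import robot
from scipy.spatial.transform import Rotation as R
def cam(n):
    s=robot.observe(); c=robot.read_camera(n)
    if 'extrinsics' in c: T=np.array(c['extrinsics'])
    else:
        T=np.eye(4); T[:3,:3]=R.from_euler('xyz',s['tool_rot']).as_matrix(); T[:3,3]=s['tool_pos']; T=T@np.array(c['hand_eye'])
    c['T']=T; return c
def rays(c):
    h,w=c['image'].shape[:2]; f=h/2/np.tan(np.radians(c['vfov'])/2)
    K=np.array([[f,0,c['cx']],[0,f,c['cy']],[0,0,1]])
    v,u=np.mgrid[:h,:w]; p=np.stack([u,v],-1).reshape(-1,1,2).astype(float)
    q=cv2.undistortPoints(p,K,np.array([c['k1'],0,0,0,0.])).reshape(h,w,2)
    return np.dstack([q[...,0],-q[...,1],-np.ones((h,w))])
def pts(c):
    P=rays(c)*c['range_z'][...,None]
    return P@c['T'][:3,:3].T+c['T'][:3,3]
def onplane(c,u,v,z):
    d=c['T'][:3,:3]@rays(c)[int(round(v)),int(round(u))]; o=c['T'][:3,3]
    return o+d*(z-o[2])/d[2]
def save(c,n,s=1.5):
    cv2.imwrite('pics/'+n+'.png',cv2.resize(c['image'][...,::-1],None,fx=s,fy=s))
E
python3 - <<'E'
from h import *
for n in('scene','top'):
    c=cam(n); save(c,n+'0'); np.save(n+'.npy',pts(c)); np.save(n+'_im.npy',c['image']); print(n,c['T'].round(3),c['vfov'],c['k1'])
s=robot.observe(); print(s)
E
```

```text
pics
scene [[-0.357 -0.614  0.704  1.472]
 [ 0.934 -0.25   0.255  0.523]
 [ 0.02   0.749  0.663  1.078]
 [ 0.     0.     0.     1.   ]] 53.05883917232352 -0.06267721565612477
top [[-0.012  0.993 -0.116  0.352]
 [-1.    -0.014 -0.015  0.168]
 [-0.017  0.116  0.993  1.676]
 [ 0.     0.     0.     1.   ]] 47.109623178097046 -0.08646269495593087
{'time': 0.1, 'qpos': array([-1.28398294e+00,  3.42650770e-01,  1.52490651e+00, -2.11502400e-05,
        1.27539411e+00, -1.45966919e-01]), 'qvel': array([-0.00222226, -0.00165217, -0.00132945, -0.00059476, -0.00192374,
       -0.00168541]), 'joint_efforts': array([ 1.96945803e-03, -4.32005596e+01, -2.44693422e+01,  7.20109977e-02,
        5.26229572e-02, -5.52396511e-05]), 'tool_pos': array([ 0.22011151, -0.47623813,  0.22612087]), 'tool_rot': array([-3.14024543e+00, -1.77616069e-04,  4.32786353e-01]), 'contact_force': array([ 0.18773879, -0.00839545, -0.04849868]), 'torque': array([ 0.00018263, -0.00128718, -0.03675124]), 'grip_force': 0.0, 'opening': 0.09159228603064122}
```

View pics/scene0.png

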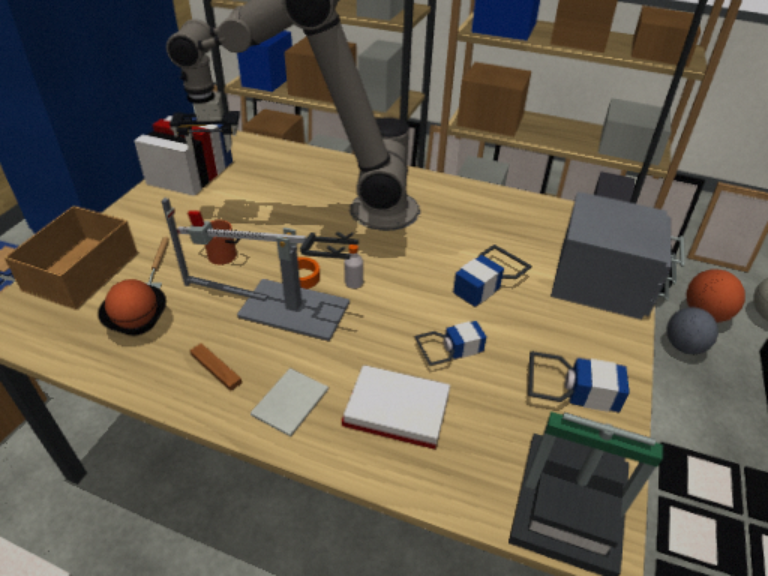

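View pics/top0.png

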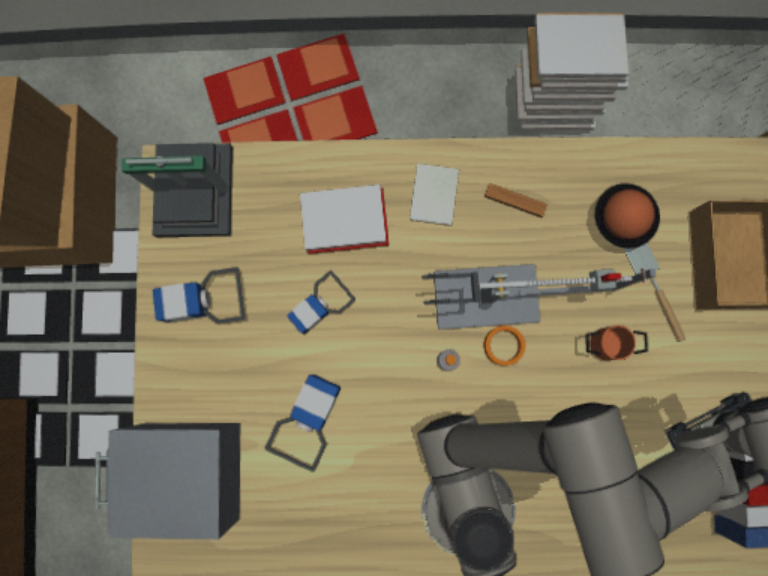

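Three blue tins in the enlarged top view: (308,313), (178,300) and (316,402). The one at (308,313) looks smallest, and it points ahead and to the right as described. The scale plate is at (487,297), the fork at (440,290) and the red tab at (611,277). Next I'll measure these and confirm the tin in a crop.

Run:
```python
from h import *
P=np.load('top.npy'); im=np.load('top_im.npy'); S=np.load('scene.npy'); si=np.load('scene_im.npy')
hsv=cv2.cvtColor(im,cv2.COLOR_RGB2HSV)
blue=((hsv[...,0]>100)&(hsv[...,0]<130)&(hsv[...,1]>120)).astype(np.uint8)
white=((hsv[...,1]<60)&(hsv[...,2]>120)).astype(np.uint8)
for (u,v,r) in((205,209,16),(119,200,22),(211,268,24)):
    m=np.zeros(blue.shape,np.uint8); cv2.circle(m,(u,v),r,1,-1)
    k=(m>0)&(P[...,2]>0.02)&(P[...,2]<0.09)&(blue+white>0)
    q=P[k]; rect=cv2.minAreaRect((q[:,:2]*1000).astype(np.float32)); print(u,v,'n',k.sum(),'rect mm',rect,'zmax',np.percentile(q[:,2],[50,95]).round(4), cv2.boxPoints(rect).round(0).tolist())
# handle of small tin: dark px near
q=P[175:225,185:245]; h=hsv[175:225,185:245]
k=(h[...,2]<110)&(q[...,2]>0.01)&(q[...,2]<0.06)&(h[...,1]<100)
w=q[k]; print('handle n',len(w),cv2.minAreaRect((w[:,:2]*1000).astype(np.float32)),w[:,2].mean())
# red tab
for n,A,I in(('top',P,im),('scene',S,si)):
    hh=cv2.cvtColor(I,cv2.COLOR_RGB2HSV)
    red=((hh[...,0]<6)|(hh[...,0]>174))&(hh[...,1]>150)&(A[...,2]>0.15)&(A[...,2]<0.4)&(A[...,0]>0.3)
    print(n,'red',red.sum(),A[red].mean(0).round(4),A[red].min(0).round(3),A[red].max(0).round(3))
# plate
k=(P[...,2]>0.005)&(P[...,2]<0.03)&(hsv[...,1]<60); k[:, :280]=0;k[:,370:]=0;k[:165]=0;k[225:]=0
w=P[k];print('plate',cv2.minAreaRect((w[:,:2]*1000).astype(np.float32)),np.median(w[:,2]))
# elements above z .2
k=(P[...,2]>0.19)&(P[...,2]<0.32);k[:, :270]=0;k[:,450:]=0;k[:160]=0;k[225:]=0
w=P[k];print('beam',cv2.minAreaRect((w[:,:2]*1000).astype(np.float32)),cv2.fitLine((w[:,:2]).astype(np.float32),cv2.DIST_HUBER,0,.01,.01).ravel())
c1=cv2.resize(im[165:310,85:270,::-1],None,fx=3,fy=3); c2=cv2.resize(im[165:230,270:450,::-1],(555,200))
cv2.imwrite('pics/crop1.png',cv2.resize(np.vstack([c1,c2]),None,fx=.9,fy=.9))
```

```text
205 209 n 361 rect mm ((492.3004455566406, 391.88641357421875), (61.6273078918457, 95.05567932128906), 39.49592590332031) zmax [0.0552 0.0617] [[438.0, 409.0], [499.0, 336.0], [546.0, 375.0], [486.0, 448.0]]
119 200 n 683 rect mm ((523.4658813476562, 710.8978271484375), (82.15351104736328, 127.5256118774414), 6.017317771911621) zmax [0.0755 0.0818] [[476.0, 770.0], [489.0, 643.0], [571.0, 652.0], [558.0, 779.0]]
211 268 n 736 rect mm ((266.8508605957031, 378.7357177734375), (83.4688720703125, 127.66152954101562), 64.924072265625) zmax [0.0759 0.0822] [[191.0, 368.0], [307.0, 314.0], [342.0, 389.0], [227.0, 444.0]]
handle n 171 ((512.327880859375, 366.0860595703125), (99.38713073730469, 157.60986328125), 40.10263442993164) 0.0312225134276369
top red 48 [ 0.5437 -0.2976  0.2533] [ 0.537 -0.316  0.226] [ 0.551 -0.284  0.267]
scene red 78 [ 0.5488 -0.3002  0.2442] [ 0.537 -0.372  0.222] [ 0.565 -0.282  0.265]
plate ((531.4019775390625, -75.44935607910156), (151.00489807128906, 299.6382141113281), 2.7425060272216797) 0.015375535594400191
beam ((533.9577026367188, -136.38302612304688), (64.72771453857422, 502.5193786621094), 3.1240386962890625) [ 0.05375649 -0.99855405  0.53347206 -0.13639101]
```

View pics/crop1.png

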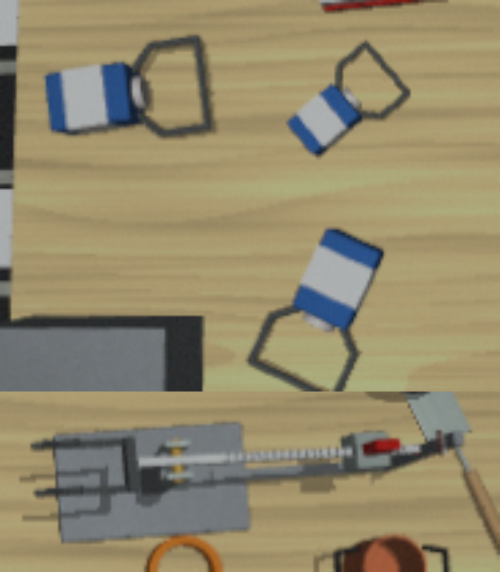

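The crop confirms it. The tin at (308,313) has a body about 62 mm wide, while the other two are about 82 mm, so it is the 60 mm one. I'll write a move helper and start over towards it, passing above the scale.

```bash
cat > m.py <<'E'
from h import *
def down(yaw,tilt=0): # tilt about tool y
    return R.from_euler('z',yaw)*R.from_euler('x',np.pi)*R.from_euler('y',tilt)
def cur(): 
    s=robot.observe(); return np.array(s['tool_pos']),R.from_euler('xyz',s['tool_rot'])
def plan(*tg,start=None):
    p,r=start or cur()
    for tp,tr in tg:
        tp=np.array(tp,float); tot=(r.inv()*tr).as_rotvec(); p0,r0=p,r
        n=max(1,int(np.ceil(np.abs(r.inv().apply(tp-p)).max()/.0999-1e-6)))
        for k in range(1,n+1):
            while True:
                q=p0+(tp-p0)*k/n; rr=r0*R.from_rotvec(tot*k/n); break
            sh=r.inv().apply(q-p)/.1; tu=(r.inv()*rr).as_rotvec()/np.pi
            sh=sh.round(3); tu=tu.round(4)
            rows=max(np.linalg.norm(sh)*.1/.0625,np.degrees(np.linalg.norm(tu)*np.pi)/10.7)
            print((sh+0).tolist()+(tu+0).tolist(),'rows>=%.2f'%rows)
            p=p+r.apply(sh*.1); r=r*R.from_rotvec(tu*np.pi)
    return p,r
E
python3 - <<'E'
from m import *
y0=0.433
plan(([.30,-.44,.36],down(y0)),([.46,-.05,.40],down(1.57)))
E
```

```text
[0.439, 0.002, -0.669, -0.0002, 0.0, 0.0] rows>=1.28
[0.438, 0.003, -0.67, -0.0002, -0.0001, -0.0001] rows>=1.28
[0.772, -0.717, -0.1, 0.0, 0.0, -0.0905] rows>=1.69
[0.943, -0.472, -0.1, 0.0, 0.0, -0.0904] rows>=1.69
[1.037, -0.189, -0.1, 0.0, 0.0, -0.0905] rows>=1.69
[1.048, 0.11, -0.1, -0.0001, 0.0, -0.0905] rows>=1.69
```

Emit:
{"name": "move_arm", "arguments": {
  "motion": [
    [0.44, 0, -0.67, 0, 0, 0],
    [0.88, 0, -1.0, 0, 0, 0],
    [0.88, 0, -1.0, 0, 0, 0]
  ],
  "fingers": 1
}}

```text
time: 0.48
tool_pos: [0.3025, -0.4393, 0.3295]
tool_rot: [3.136, -0.001, 0.436]
contact_force: [0.4, -0.2, -1.7]
opening: 0.0918
grip_force: 0.0
```

Emit:
{"name": "move_arm", "arguments": {
  "motion": [
    [0.4, -0.36, -0.2, 0, 0, -0.045],
    [0.77, -0.72, -0.4, 0, 0, -0.09]
  ]
}}

```text
time: 0.72
tool_pos: [0.3395, -0.3409, 0.3655]
tool_rot: [-3.138, -0.0, 0.719]
contact_force: [0.6, -0.2, 0.7]
opening: 0.0916
grip_force: 0.0
```

Emit:
{"name": "move_arm", "arguments": {
  "motion": [
    [0.47, -0.24, -0.1, 0, 0, -0.045],
    [0.94, -0.47, -0.2, 0, 0, -0.09]
  ]
}}

```text
time: 0.98
tool_pos: [0.3796, -0.2436, 0.3859]
tool_rot: [-3.14, 0.0, 1.002]
contact_force: [1.5, -0.1, -0.9]
opening: 0.0922
grip_force: 0.0
```

Emit:
{"name": "move_arm", "arguments": {
  "motion": [
    [0.5, -0.1, 0, 0, 0, -0.045],
    [1.0, -0.19, 0, 0, 0, -0.09]
  ]
}}

```text
time: 1.23
tool_pos: [0.418, -0.1494, 0.3856]
tool_rot: [-3.14, 0.0, 1.285]
contact_force: [-0.6, -0.7, -0.1]
opening: 0.0921
grip_force: 0.0
```

Emit:
{"name": "move_arm", "arguments": {
  "motion": [
    [0.5, 0.06, 0, 0, 0, -0.045],
    [1.0, 0.11, 0, 0, 0, -0.09],
    [1.0, 0.11, 0, 0, 0, -0.09]
  ]
}}

```text
time: 1.6
tool_pos: [0.4574, -0.0557, 0.3853]
tool_rot: [-3.139, -0.001, 1.569]
contact_force: [-0.3, -0.6, 0.5]
opening: 0.0921
grip_force: 0.0
```

```bash
sed -i 's|np.abs(r.inv().apply(tp-p)).max()/.0999|np.linalg.norm(tp-p)/.0999|' m.py
python3 - <<'E'
from m import *
s=robot.observe(); print(s['time'],s['tool_pos'],s['tool_rot'],s['qpos'])
c=cam('wrist'); save(c,'w1'); print(np.array(c['hand_eye']).round(3)); np.save('w1.npy',pts(c)); np.save('w1_im.npy',c['image'])
E
```

```text
1.6 [ 0.45742252 -0.05567764  0.38532063] [-3.13912551e+00 -9.09340764e-04  1.56900813e+00] [-2.87816226e-01  1.45416567e-01  1.35674404e+00  1.76753319e-04
  1.64205551e+00 -2.86016797e-01]
[[-0.001  0.959  0.283  0.076]
 [ 1.     0.001 -0.    -0.001]
 [-0.     0.283 -0.959 -0.158]
 [ 0.     0.     0.     1.   ]]
```

View pics/w1.png

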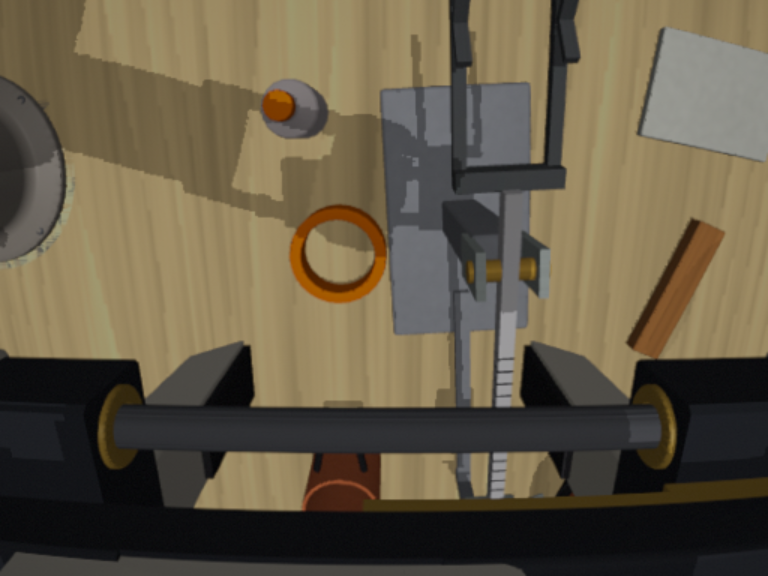

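The wrist view (1.5x pixels) shows the plate corners at about (381,90), (530,83), (527,327) and (394,334). The brass pivot pin is at (502,269) and the prongs are near (460,100) and (560,100).

Run:
```python
from m import *
P=np.load('w1.npy'); im=np.load('w1_im.npy'); hsv=cv2.cvtColor(im,cv2.COLOR_RGB2HSV)
# plate
k=(P[...,2]>0.006)&(P[...,2]<0.026)&(hsv[...,1]<70)&(hsv[...,2]<140); k[:,:240]=0;k[:,360:]=0;k[225:]=0;k=cv2.morphologyEx(k.astype(np.uint8),cv2.MORPH_OPEN,np.ones((9,9)))>0
w=P[k];print('plate',cv2.minAreaRect((w[:,:2]*1000).astype(np.float32)),np.median(w[:,2]))
# brass pin
b=(hsv[...,0]>12)&(hsv[...,0]<30)&(hsv[...,1]>120)&(P[...,2]>.18)&(P[...,2]<.3); b[:,:300]=0;b[:,370:]=0;b[:160]=0;b[200:]=0
print('pin',b.sum(),P[b].mean(0).round(4),P[b].min(0).round(4),P[b].max(0).round(4))
# cheeks & beam
m=(P[...,2]>.19)&(P[...,2]<.33);m[225:]=0
hi=m.copy();hi[:150]=0
# prongs
q=P[:105][m[:105]]
L=q[q[:,0]<.53];Rr=q[q[:,0]>=.53]
for n,g in(('L',L),('R',Rr)): print(n,len(g),g.min(0).round(4),g.max(0).round(4),cv2.fitLine(g[:,:2].astype(np.float32),cv2.DIST_HUBER,0,.01,.01).ravel().round(4))
# scale beam strip near pivot
k=m.copy();k[:130]=0;k[225:]=0;k&=(P[...,1]<-.08)
g=P[k];print('beam',len(g),cv2.fitLine(g[:,:2].astype(np.float32),cv2.DIST_HUBER,0,.01,.01).ravel().round(4),cv2.fitLine(g[:,1:].astype(np.float32),cv2.DIST_HUBER,0,.01,.01).ravel().round(4))
```

```text
plate ((530.3339233398438, -57.56065368652344), (149.4407501220703, 258.87518310546875), 3.018831253051758) 0.01627806450559488
pin 367 [ 0.5271 -0.0566  0.2457] [ 0.5053 -0.0646  0.2383] [ 0.5558 -0.0501  0.2491]
L 1250 [0.4905 0.0099 0.2342] [0.5031 0.0924 0.2694] [ 0.0677 -0.9977  0.4958  0.0534]
R 1581 [0.5458 0.0103 0.23  ] [0.5591 0.0952 0.2695] [ 0.0702 -0.9975  0.5498  0.0633]
beam 305 [ 0.062   0.9981  0.531  -0.0888] [ 0.9799  0.1997 -0.09    0.2421]
```

Run:
```python
from m import *
p=plan(([.54,.335,.30],down(2.267)))
```

```text
[0.785, 0.162, 0.17, -0.0002, -0.0001, -0.0447] rows>=1.31
[0.755, 0.271, 0.171, -0.0001, 0.0, -0.0446] rows>=1.31
[0.71, 0.373, 0.17, -0.0002, -0.0001, -0.0447] rows>=1.31
[0.651, 0.469, 0.171, -0.0001, 0.0, -0.0446] rows>=1.31
[0.579, 0.555, 0.171, -0.0002, -0.0001, -0.0447] rows>=1.31
```

Emit:
{"name": "move_arm", "arguments": {
  "motion": [
    [0.39, 0.08, 0.08, 0, 0, -0.022],
    [0.785, 0.16, 0.17, 0, 0, -0.0447]
  ]
}}

```text
time: 1.9
tool_pos: [0.4737, 0.0193, 0.3688]
tool_rot: [-3.14, 0.001, 1.702]
contact_force: [1.5, -0.1, 0.5]
opening: 0.0918
grip_force: 0.0
```

Emit:
{"name": "move_arm", "arguments": {
  "motion": [
    [0.38, 0.14, 0.08, 0, 0, -0.022],
    [0.755, 0.27, 0.17, 0, 0, -0.0447]
  ]
}}

```text
time: 2.15
tool_pos: [0.4907, 0.0981, 0.3518]
tool_rot: [-3.14, 0.001, 1.843]
contact_force: [-0.2, -0.2, -0.7]
opening: 0.0918
grip_force: 0.0
```

Emit:
{"name": "move_arm", "arguments": {
  "motion": [
    [0.36, 0.19, 0.08, 0, 0, -0.022],
    [0.71, 0.37, 0.17, 0, 0, -0.0447]
  ]
}}

```text
time: 2.4
tool_pos: [0.5074, 0.1764, 0.3347]
tool_rot: [-3.14, 0.001, 1.984]
contact_force: [-0.1, -0.6, 0.3]
opening: 0.0921
grip_force: 0.0
```

Emit:
{"name": "move_arm", "arguments": {
  "motion": [
    [0.33, 0.23, 0.08, 0, 0, -0.022],
    [0.65, 0.47, 0.17, 0, 0, -0.0447]
  ]
}}

```text
time: 2.65
tool_pos: [0.5246, 0.2547, 0.3177]
tool_rot: [-3.14, 0.001, 2.124]
contact_force: [0.2, -0.5, -0.4]
opening: 0.092
grip_force: 0.0
```

Emit:
{"name": "move_arm", "arguments": {
  "motion": [
    [0.29, 0.28, 0.08, 0, 0, -0.022],
    [0.58, 0.555, 0.17, 0, 0, -0.0447],
    [0.58, 0.555, 0.17, 0, 0, -0.0447]
  ]
}}

```text
time: 3.02
tool_pos: [0.5408, 0.3341, 0.2989]
tool_rot: [-3.137, -0.001, 2.266]
contact_force: [0.2, -1.1, -0.7]
opening: 0.092
grip_force: 0.0
```

Run:
```python
from m import *
s=robot.observe(); print(s['time'],s['tool_pos'],s['tool_rot'],s['qpos'])
c=cam('wrist'); save(c,'w2',1); P=pts(c); im=c['image'];np.save('w2.npy',P);np.save('w2_im.npy',im)
hsv=cv2.cvtColor(im,cv2.COLOR_RGB2HSV)
hd=np.array([.6415,-.7672]); 
D=P[...,:2]-[.49,.395]
near=np.hypot(D[...,0],D[...,1])<.2
b=(hsv[...,0]>100)&(hsv[...,0]<130)&(hsv[...,1]>120)&near&(P[...,2]>.005)&(P[...,2]<.07)
t=near&(P[...,2]>.045)&(P[...,2]<.07)
print(b.sum(),t.sum())
g=P[t]; rect=cv2.minAreaRect((g[:,:2]*1000).astype(np.float32)); print('topface',rect,np.median(g[:,2]))
g=P[b]; print('blue',cv2.minAreaRect((g[:,:2]*1000).astype(np.float32)))
```

```text
3.025 [0.54080509 0.33412162 0.29890369] [-3.13748761e+00 -7.82866224e-04  2.26567559e+00] [ 4.33100972e-01  5.22447730e-01  1.04332162e+00 -3.06201083e-04
  1.57999109e+00 -2.61782074e-01]
3006 6177
topface ((503.5649719238281, 438.24615478515625), (270.44873046875, 377.6109619140625), 86.74015045166016) 0.05584373453189129
blue ((416.04248046875, 372.2413330078125), (237.64266967773438, 96.74429321289062), 16.098148345947266)
```

View pics/w2.png

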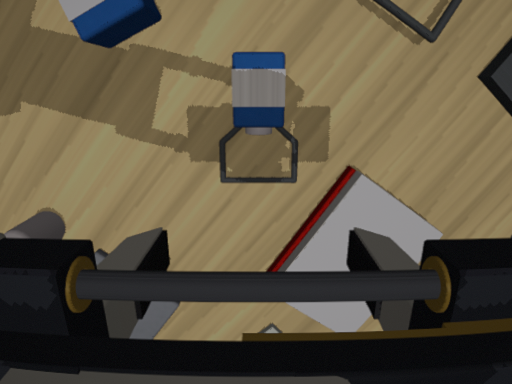

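The tin body spans pixels (233–285, 53–126) and its handle bar is at row 180, columns 221–297. The image axes line up with the tin.

Run:
```python
from m import *
P=np.load('w2.npy'); 
t=(P[...,2]>.048)&(P[...,2]<.066); t[:45]=0;t[132:]=0;t[:,:225]=0;t[:,295:]=0
g=P[t]; print('top',cv2.minAreaRect((g[:,:2]*1000).astype(np.float32)),np.median(g[:,2]))
k=(P[...,2]>.015)&(P[...,2]<.045); k[:176]=0;k[190:]=0;k[:,:215]=0;k[:,303:]=0
g=P[k]; print('bar',len(g),cv2.minAreaRect((g[:,:2]*1000).astype(np.float32)),g.mean(0))
# books
k=(P[...,2]>.035)&(P[...,2]<.06);k[:165]=0;k[230:]=0;k[:,:275]=0
g=P[k];rel=(g[:,:2]-[.49,.395]);a=rel@[.6415,-.7672];b=rel@[.7672,.6415];print('books along h/own y',np.c_[a,b][np.argsort(a)[:5]].round(3), np.c_[a,b][np.argsort(b)[:3]].round(3))
```

```text
top ((489.9005432128906, 393.3805236816406), (61.147254943847656, 84.26673889160156), 39.6911735534668) 0.0563069430238774
bar 543 ((561.1242065429688, 307.8487243652344), (98.38125610351562, 10.775432586669922), 40.05589294433594) [0.56141156 0.30744356 0.03121692]
books along h/own y [[0.102 0.128]
 [0.102 0.128]
 [0.102 0.127]
 [0.102 0.128]
 [0.102 0.127]] [[0.18  0.072]
 [0.18  0.073]
 [0.178 0.074]]
```

Run:
```python
from m import *
r=down(2.2654,np.pi/6); print(r.as_matrix()[:,2])
z=r.as_matrix()[:,2]; t=np.array([.4916,.391,.030])+.019*z
print(t)
plan((t-.1*z,r),(t,r))
```

```text
[-0.32004049  0.38415372 -0.8660254 ]
[0.48551923 0.39829892 0.01354552]
[0.119, 0.0, 0.666, -0.0003, 0.0556, -0.0002] rows>=1.08
[0.001, -0.001, 0.676, -0.0003, 0.0555, -0.0003] rows>=1.08
[-0.116, -0.002, 0.667, -0.0003, 0.0556, -0.0002] rows>=1.08
[0.0, 0.0, 0.5, 0.0, 0.0, 0.0] rows>=0.80
[0.0, 0.0, 0.5, 0.0, 0.0, 0.0] rows>=0.80
```

Emit:
{"name": "move_arm", "arguments": {
  "motion": [
    [0.12, 0, 0.33, 0, 0.0278, 0],
    [0.12, 0, 0.666, 0, 0.0556, 0]
  ]
}}

```text
time: 3.32
tool_pos: [0.5329, 0.342, 0.2354]
tool_rot: [3.14, -0.176, 2.264]
contact_force: [0.7, -0.2, -0.4]
opening: 0.092
grip_force: 0.0
```

Emit:
{"name": "move_arm", "arguments": {
  "motion": [
    [0, 0, 0.33, 0, 0.0278, 0],
    [0, 0, 0.675, 0, 0.0556, 0]
  ]
}}

```text
time: 3.58
tool_pos: [0.5261, 0.35, 0.1685]
tool_rot: [3.141, -0.351, 2.262]
contact_force: [1.3, 1.2, -0.0]
opening: 0.0914
grip_force: 0.0
```

Emit:
{"name": "move_arm", "arguments": {
  "motion": [
    [-0.06, 0, 0.33, 0, 0.0278, 0],
    [-0.116, 0, 0.665, 0, 0.0556, 0],
    [-0.116, 0, 0.665, 0, 0.0556, 0],
    [-0.116, 0, 0.665, 0, 0.0556, 0]
  ]
}}

```text
time: 4.08
tool_pos: [0.5188, 0.3607, 0.1039]
tool_rot: [3.139, -0.522, 2.265]
contact_force: [0.5, 0.5, 0.0]
opening: 0.092
grip_force: 0.0
```

Run:
```python
from m import *
s=robot.observe(); print(s['time'],s['qpos'])
r=down(2.2654,np.pi/6);t=[.4855,.3983,.0135]
plan((t,r))
```

```text
4.075 [ 0.2520693   0.74561693  1.30063953  0.47954189  1.36021748 -0.60725228]
[-0.007, -0.009, 0.517, 0.0004, 0.0003, 0.0] rows>=0.83
[-0.008, -0.008, 0.517, 0.0003, 0.0004, -0.0001] rows>=0.83
```

Emit:
{"name": "move_arm", "arguments": {
  "motion": [
    [-0.01, -0.01, 0.5, 0, 0, 0],
    [-0.015, -0.017, 1.0, 0, 0, 0],
    [-0.015, -0.017, 1.0, 0, 0, 0],
    [-0.015, -0.017, 1.0, 0, 0, 0]
  ]
}}

```text
time: 4.58
tool_pos: [0.4871, 0.3983, 0.0177]
tool_rot: [3.136, -0.522, 2.269]
contact_force: [1.4, -0.2, 0.4]
opening: 0.0921
grip_force: 0.0
```

Emit:
{"name": "move_arm", "arguments": {
  "motion": [
    [0, 0, 0.03, 0, 0, 0],
    [0, 0, 0.03, 0, 0, 0],
    [0, 0, 0.03, 0, 0, 0],
    [0, 0, 0.03, 0, 0, 0]
  ],
  "fingers": -1,
  "newtons": 25
}}

```text
time: 5.08
tool_pos: [0.4847, 0.3991, 0.0126]
tool_rot: [3.141, -0.524, 2.266]
contact_force: [0.6, -0.2, 2.2]
opening: 0.0598
grip_force: 25.0
```

```bash
cat > kin.py <<'E'
from m import *
from scipy.optimize import least_squares
def fk(q,a):
    d1,a1,L1,e,L2,d6=a
    rx=lambda t,ax:R.from_rotvec(t*np.array(ax,float))
    r=rx(q[0],[0,0,1]); p=np.array([0,0,d1])+r.apply([a1,0,0])
    r=r*rx(q[1],[0,1,0]); p=p+r.apply([0,0,L1])
    r=r*rx(q[2],[0,1,0]); p=p+r.apply([e,0,L2])   # forearm along z
    r=r*rx(q[3]*S4,[0,0,1])*rx(q[4],[0,1,0]); r=r*rx(q[5],[0,0,1])*rx(np.pi/2*SG,[0,0,1])
    return p+r.apply([0,0,d6]),r
S4,SG=1,1
E
python3 - <<'E'
import kin; from kin import *
s=robot.observe(); print(s['time'],s['opening'],s['tool_pos'],s['qpos'],s['tool_rot'])
D=[([-1.284,.34265,1.5249,0,1.27539,-.14597],[.2201,-.47624,.22612],[-3.14,0,.43279]),
([-.287816,.1454166,1.356744,.00018,1.642056,-.286017],[.457423,-.055678,.385321],[-3.1391,-.0009,1.569]),
([.4331,.522448,1.043322,-.0003,1.57999,-.26178],[.540805,.334122,.298904],[-3.13749,-.00078,2.26568]),
([.25207,.745617,1.30064,.47954,1.360217,-.60725],[.5188,.3607,.1039],[3.139,-.522,2.265]),
(s['qpos'],s['tool_pos'],s['tool_rot'])]
for kin.S4 in(1,-1):
  for kin.SG in (1,-1):
    f=lambda a:np.concatenate([fk(q,a)[0]-p for q,p,_ in D])
    o=least_squares(f,[.35,0,.4,0,.4,.2]); 
    print(kin.S4,kin.SG,o.x.round(4),np.abs(o.fun).max().round(4),[np.degrees((R.from_euler('xyz',t).inv()*fk(q,o.x)[1]).magnitude()).round(1) for q,p,t in D])
E
```

```text
5.075 0.0598399930055357 [0.48465392 0.39905345 0.01257985] [ 0.32283126  0.83827578  1.40704288  0.53345516  1.1598453  -0.65480795] [ 3.14062287 -0.52368068  2.26588195]
1 1 [ 0.3221 -0.0229  0.5446  0.02    0.3909  0.4797] 0.0709 [np.float64(0.0), np.float64(0.0), np.float64(0.0), np.float64(0.0), np.float64(0.0)]
1 -1 [ 0.3221 -0.0229  0.5446  0.02    0.3909  0.4797] 0.0709 [np.float64(180.0), np.float64(180.0), np.float64(180.0), np.float64(180.0), np.float64(180.0)]
-1 1 [-0.255   0.1102  0.3211  0.1744  0.3251 -0.4611] 0.0847 [np.float64(0.0), np.float64(0.0), np.float64(0.0), np.float64(55.0), np.float64(61.1)]
-1 -1 [-0.255   0.1102  0.3211  0.1744  0.3251 -0.4611] 0.0847 [np.float64(180.0), np.float64(180.0), np.float64(180.0), np.float64(168.9), np.float64(156.6)]
```

```bash
cat > kin.py <<'E'
from m import *
from scipy.optimize import least_squares
rx=lambda t,ax:R.from_rotvec(t*np.array(ax,float))
def fk(q,a):
    d1,L1,e,L2,d6,yA,yB,xB=a
    r=rx(q[0],[0,0,1]); p=np.array([0,0,d1])+r.apply([0,yA,0])
    r=r*rx(q[1],[0,1,0]); p=p+r.apply([0,0,L1])
    r=r*rx(q[2],[0,1,0]); p=p+r.apply([e,0,L2])
    r=r*rx(q[3],[0,0,1]); p=p+r.apply([0,yB,0])
    r=r*rx(q[4],[0,1,0]); p=p+r.apply([xB,0,0])
    r=r*rx(q[5]+np.pi/2,[0,0,1])
    return p+r.apply([0,0,d6]),r
D=[([-1.284,.34265,1.5249,0,1.27539,-.14597],[.2201,-.47624,.22612]),
([-.287816,.1454166,1.356744,.00018,1.642056,-.286017],[.457423,-.055678,.385321]),
([.4331,.522448,1.043322,-.0003,1.57999,-.26178],[.540805,.334122,.298904]),
([.25207,.745617,1.30064,.47954,1.360217,-.60725],[.5188,.3607,.1039]),
([.32283126,.83827578,1.40704288,.53345516,1.1598453,-.65480795],[.48465392,.39905345,.01257985])]
o=least_squares(lambda a:np.concatenate([fk(q,a)[0]-p for q,p in D]),[.35,.4,0,.4,.2,0,.05,0])
A=o.x
lo=np.array([-2.53,-.77,.04,-1,.28,-3.11]);hi=np.array([2.53,2.02,2.7,4.14,2.66,3.11])
def ik(p,r,q0):
    f=lambda q:np.concatenate([(fk(q,A)[0]-p)*5,(r.inv()*fk(q,A)[1]).as_rotvec()])
    s=least_squares(f,np.clip(q0,lo+.01,hi-.01),bounds=(lo,hi)); return s.x,np.linalg.norm(s.fun)
E
python3 - <<'E'
from kin import *
print(A.round(4),np.abs(o.fun).max())
q0=D[4][0]
for dz in (0,):
  for hh in (40,60,80,100,120,130,140):       # heading of tool (deg)
    H=np.radians(hh); h=np.array([np.cos(H),np.sin(H),0])
    for al in (60,):
      r=down(H+np.pi,-np.radians(al)); z=r.as_matrix()[:,2]
      for c in ([.49,.39],[.55,.25],[.45,.30]):
        best=None
        for g in ([c and np.arctan2(c[1],c[0])-.2,.8,1.4,1.2,1.2,2],[.3,.8,1.4,.5,1.,-2],[.3,.9,1.6,1.5,1.5,0]):
          q,e=ik(np.r_[c,.055]+.019*z,r,np.array(g))
          if best is None or e<best[1]: best=(q,e)
        print(hh,al,c,best[0].round(2),round(best[1],4))
E
```

```text
[0.2229 0.5062 0.0465 0.3796 0.3181 0.0764 0.     0.    ] 2.914238116513701e-05
40 60 [0.49, 0.39] [0.44 0.77 2.23 2.86 0.91 1.62] 0.0
40 60 [0.55, 0.25] [0.02 0.77 2.25 2.41 0.95 1.67] 0.0
40 60 [0.45, 0.3] [0.22 0.8  2.45 2.69 1.14 1.52] 0.0
60 60 [0.49, 0.39] [0.24 0.77 2.15 2.22 0.91 1.77] 0.0
60 60 [0.55, 0.25] [-0.12  0.78  2.09  1.81  0.96  1.88] 0.0
60 60 [0.45, 0.3] [-0.    0.77  2.33  2.07  1.03  1.61] 0.0
80 60 [0.49, 0.39] [0.13 0.8  1.97 1.64 0.98 2.  ] 0.0
80 60 [0.55, 0.25] [-0.16  0.83  1.85  1.33  1.1   2.09] 0.0
80 60 [0.45, 0.3] [-0.08  0.78  2.12  1.53  1.04  1.85] 0.0
100 60 [0.49, 0.39] [0.11 0.86 1.72 1.22 1.17 2.18] 0.0
100 60 [0.55, 0.25] [-0.14  0.91  1.59  1.01  1.33  2.2 ] 0.0
100 60 [0.45, 0.3] [-0.06  0.82  1.88  1.13  1.2   2.03] 0.0
120 60 [0.49, 0.39] [0.14 0.96 1.44 0.95 1.42 2.26] 0.0
120 60 [0.55, 0.25] [-0.07  1.    1.31  0.8   1.59  2.23] 0.0
120 60 [0.45, 0.3] [-0.    0.9   1.62  0.86  1.42  2.11] 0.0
130 60 [0.49, 0.39] [0.17 1.01 1.29 0.85 1.56 2.27] 0.0
130 60 [0.55, 0.25] [-0.03  1.06  1.17  0.71  1.73  2.21] 0.0
130 60 [0.45, 0.3] [0.04 0.94 1.49 0.76 1.54 2.11] 0.0
140 60 [0.49, 0.39] [0.21 1.06 1.14 0.76 1.7  2.26] 0.0
140 60 [0.55, 0.25] [0.01 1.11 1.03 0.63 1.86 2.18] 0.0
140 60 [0.45, 0.3] [0.09 0.98 1.37 0.66 1.65 2.1 ] 0.0
```

Run:
```python
from kin import *
P=np.load('top.npy'); im=np.load('top_im.npy'); hsv=cv2.cvtColor(im,cv2.COLOR_RGB2HSV)
k=(hsv[...,0]>5)&(hsv[...,0]<20)&(hsv[...,1]>170)&(P[...,2]>.09); k[:,:280]=0;k[:,320:]=0;k[:225]=0;k[255:]=0
print('glue cap',k.sum(),P[k].mean(0))
s=robot.observe(); p0,r0=cur(); q00=np.array(s['qpos'])
for H,c in((50,[.50,.40]),(60,[.50,.40]),(60,[.54,.40]),(70,[.54,.40]),(60,[.56,.36])):
    r1=down(np.radians(H)+np.pi,-np.pi/3); z=r1.as_matrix()[:,2]
    p1=np.r_[c,.16]+.019*z; pl=p0+[0,0,.13]; q=q00.copy(); rel=(r0.inv()*r1).as_rotvec()
    mx=0;el=[]
    for t in np.linspace(0,1,21):
        qn,e=ik(pl+(p1-pl)*t,r0*R.from_rotvec(rel*t),q); el.append(e)
        if t>0: mx=max(mx,np.abs(qn-q).max())
        q=qn
    q2,e2=ik(np.r_[c,.048]+.019*z,r1,q)
    print(H,c,'angle',np.degrees(np.linalg.norm(rel)).round(0),'maxerr',max(el).round(4),'maxdq/step',mx.round(2),q.round(2),q2.round(2),round(e2,4),'wrist',(np.r_[c,.048]+.019*z-A[4]*z).round(3))
```

```text
glue cap 31 [0.37169802 0.04846756 0.12845323]
50 [0.5, 0.4] angle 126.0 maxerr 0.2962 maxdq/step 0.54 [ 0.43  0.4   1.93  1.27  0.31 -3.11] [ 0.44  0.6   1.88  1.25  0.28 -3.11] 0.4387 wrist [0.334 0.202 0.198]
60 [0.5, 0.4] angle 132.0 maxerr 0.3223 maxdq/step 0.36 [ 0.36  0.42  1.87  1.14  0.49 -3.11] [ 0.4   0.61  1.83  1.12  0.41 -3.11] 0.4574 wrist [0.37  0.176 0.198]
60 [0.54, 0.4] angle 132.0 maxerr 0.3061 maxdq/step 0.34 [ 0.33  0.48  1.79  1.12  0.54 -3.11] [ 0.36  0.66  1.75  1.1   0.46 -3.11] 0.434 wrist [0.41  0.176 0.198]
70 [0.54, 0.4] angle 139.0 maxerr 0.3387 maxdq/step 0.27 [ 0.28  0.51  1.7   1.01  0.72 -3.11] [ 0.32  0.69  1.67  0.98  0.63 -3.11] 0.459 wrist [0.451 0.157 0.198]
60 [0.56, 0.36] angle 132.0 maxerr 0.3225 maxdq/step 0.31 [ 0.24  0.48  1.77  1.07  0.6  -3.11] [ 0.28  0.66  1.74  1.05  0.52 -3.11] 0.4486 wrist [0.43  0.136 0.198]
```

```bash
cat > path.py <<'E'
from kin import *
p0,r0=cur(); q0=np.array(robot.observe()['qpos'])
H=np.radians(55); c=[.52,.40]
r1=down(H+np.pi,-np.pi/3); z=r1.as_matrix()[:,2]
qa,e=ik(p0+[0,0,.12],r0,q0); qb,e1=ik(np.r_[c,.11]+.019*z,r1,np.array([.35,.7,2.2,2.3,.9,1.7])); qc,e2=ik(np.r_[c,.0455]+.019*z,r1,qb)
print(e,e1,e2,qa.round(2),qb.round(2),qc.round(2))
# tin pts in tool frame
h=np.array([.6405,-.768,0]);u=np.array([0,0,1.]);y=np.cross(u,h)*1
y=np.cross(h,u); base=np.array([.4628,.4260,.028])
tp=[base+s*h+a*y+b*u for s,w,hh in((0,.03,.028),(.085,.03,.028),(.155,.05,.004)) for a in(-w,w) for b in(-hh,hh)]
tl=r0.inv().apply(np.array(tp)-p0)
N=18; W=[fk(qa+(qb-qa)*t,A) for t in np.linspace(0,1,N+1)]
mz=[(w[1].apply(tl)+w[0])[:,2].min() for w in W]; print('min z of tin',np.round(mz,3))
print('max step deg',max(np.degrees((W[i].__getitem__(1).inv()*W[i+1][1]).magnitude()) for i in range(N)),'mm',max(np.linalg.norm(W[i+1][0]-W[i][0]) for i in range(N)),'dq',np.abs(qb-qa).max()/N)
s=0
while s<N:
    e=s+1
    def rel(i): return W[s][1].inv().apply(W[i][0]-W[s][0])/.1,(W[s][1].inv()*W[i][1]).as_rotvec()/np.pi
    while e<N and e-s<10 and np.abs(rel(e+1)[0]).max()<1: e+=1
    print('CALL',[[*rel(i)[0].round(3).tolist(),*rel(i)[1].round(4).tolist()] for i in range(s+1,e+1)]); s=e
print([w[0].round(2).tolist() for w in W[::3]])
plan((p0+[0,0,.12],r0))
E
python3 path.py
```

```text
1.1611427858571799e-09 8.194431223033579e-15 1.4439736514362826e-15 [ 0.32  0.69  1.33  0.5   1.36 -0.54] [0.28 0.65 2.1  2.24 0.76 1.93] [0.28 0.8  2.1  2.35 0.87 1.77]
min z of tin [0.12  0.116 0.113 0.112 0.112 0.11  0.112 0.118 0.126 0.127 0.123 0.118
 0.113 0.107 0.1   0.092 0.082 0.074 0.066]
max step deg 13.840421918182802 mm 0.025002715022894965 dq 0.13710689150984467
CALL [[0.201, 0.059, 0.102, -0.0129, 0.0257, 0.0577], [0.387, 0.125, 0.177, -0.0225, 0.0523, 0.1171], [0.552, 0.198, 0.229, -0.0291, 0.0796, 0.1781], [0.694, 0.277, 0.259, -0.0325, 0.1077, 0.2403], [0.81, 0.359, 0.271, -0.0329, 0.1363, 0.3037], [0.895, 0.442, 0.269, -0.0302, 0.1654, 0.368], [0.95, 0.524, 0.255, -0.0244, 0.195, 0.433], [0.972, 0.602, 0.232, -0.0156, 0.2252, 0.4984], [0.961, 0.673, 0.205, -0.0037, 0.256, 0.5641], [0.918, 0.733, 0.177, 0.0115, 0.2876, 0.6297]]
CALL [[0.085, 0.025, -0.02, 0.0092, 0.0203, 0.0711], [0.172, 0.08, -0.058, 0.0197, 0.0399, 0.1428], [0.256, 0.165, -0.113, 0.0318, 0.059, 0.2149], [0.333, 0.28, -0.184, 0.0456, 0.0776, 0.2872], [0.397, 0.423, -0.271, 0.0613, 0.0961, 0.3596], [0.444, 0.594, -0.372, 0.0792, 0.1145, 0.4317], [0.469, 0.788, -0.486, 0.0996, 0.1328, 0.5034]]
CALL [[0.222, -0.063, -0.097, 0.0194, 0.0132, 0.0732]]
[[0.48, 0.4, 0.13], [0.46, 0.46, 0.14], [0.46, 0.5, 0.15], [0.48, 0.51, 0.16], [0.5, 0.5, 0.16], [0.52, 0.47, 0.14], [0.53, 0.41, 0.1]]
[0.3, 0.001, -0.52, 0.0, 0.0, 0.0] rows>=0.96
[0.3, 0.0, -0.519, 0.0, 0.0, 0.0] rows>=0.96
```

Emit:
{"name": "move_arm", "arguments": {
  "motion": [
    [0.3, 0, -0.52, 0, 0, 0],
    [0.59, 0, -1.0, 0, 0, 0],
    [0.6, 0, -1.0, 0, 0, 0]
  ]
}}

```text
time: 5.45
tool_pos: [0.4851, 0.4014, 0.1333]
tool_rot: [3.132, -0.521, 2.271]
contact_force: [0.4, 0.0, -3.0]
opening: 0.0598
grip_force: 25.0
```

```bash
python3 - <<'E'
s=open('path.py').read().replace('N=18','N=26').replace('p0+[0,0,.12]','p0').replace('.0455','.0455')
# tin points fixed at old grasp pose
s=s.replace("tl=r0.inv().apply(np.array(tp)-p0)","tl=down(2.2654,np.pi/6).inv().apply(np.array(tp)-[.4847,.39905,.0126])")
open('path2.py','w').write(s)
E
python3 path2.py; python3 -c "
from m import *
s=robot.observe();print(s['time'],s['contact_force'],s['opening'])"
```

```text
6.58317845524286e-16 8.194431223033579e-15 1.4439736514362826e-15 [ 0.33  0.69  1.33  0.5   1.35 -0.54] [0.28 0.65 2.1  2.24 0.76 1.93] [0.28 0.8  2.1  2.35 0.87 1.77]
min z of tin [0.12  0.118 0.115 0.113 0.112 0.112 0.112 0.111 0.111 0.114 0.117 0.122
 0.129 0.127 0.124 0.121 0.118 0.114 0.11  0.105 0.101 0.095 0.089 0.083
 0.077 0.071 0.066]
max step deg 9.587042720602799 mm 0.01754285138759167 dq 0.09496863891567414
CALL [[0.139, 0.039, 0.073, -0.0092, 0.0176, 0.0399], [0.272, 0.081, 0.133, -0.0168, 0.0357, 0.0807], [0.396, 0.127, 0.181, -0.0229, 0.0542, 0.1223], [0.511, 0.176, 0.218, -0.0275, 0.073, 0.1646], [0.615, 0.228, 0.245, -0.0307, 0.0921, 0.2076], [0.706, 0.282, 0.261, -0.0324, 0.1116, 0.2511], [0.785, 0.338, 0.27, -0.0326, 0.1313, 0.2952], [0.85, 0.395, 0.271, -0.0313, 0.1512, 0.3396], [0.9, 0.452, 0.266, -0.0286, 0.1714, 0.3845], [0.935, 0.508, 0.256, -0.0245, 0.1919, 0.4297]]
CALL [[0.056, -0.009, 0.016, 0.0031, 0.016, 0.0473], [0.11, -0.005, 0.023, 0.0069, 0.0316, 0.0952], [0.159, 0.012, 0.022, 0.0117, 0.0469, 0.1434], [0.202, 0.042, 0.012, 0.0172, 0.0619, 0.192], [0
[... 152 characters left out ...]
, -0.098, 0.0476, 0.12, 0.3888], [0.284, 0.368, -0.14, 0.0575, 0.1344, 0.4383], [0.265, 0.463, -0.188, 0.0684, 0.1489, 0.4877]]
CALL [[0.11, 0.013, -0.045, 0.0098, 0.0118, 0.0505], [0.226, 0.038, -0.098, 0.0203, 0.0233, 0.1011], [0.348, 0.076, -0.161, 0.0317, 0.0343, 0.1516], [0.474, 0.127, -0.233, 0.0439, 0.045, 0.2022], [0.602, 0.193, -0.314, 0.0572, 0.0552, 0.2527], [0.73, 0.272, -0.403, 0.0716, 0.0651, 0.303]]
[[0.49, 0.4, 0.13], [0.47, 0.44, 0.14], [0.46, 0.48, 0.15], [0.46, 0.5, 0.16], [0.47, 0.51, 0.16], [0.49, 0.51, 0.16], [0.51, 0.5, 0.16], [0.52, 0.48, 0.14], [0.53, 0.44, 0.12]]
[0.0, 0.0, 0.0, 0.0, 0.0, 0.0] rows>=0.00
5.45 [ 0.37801373  0.02406815 -2.95646279] 0.05976110945085745
```

Emit:
{"name": "move_arm", "arguments": {
  "motion": [
    [0.14, 0.04, 0.07, -0.009, 0.0176, 0.04],
    [0.27, 0.08, 0.13, -0.017, 0.0357, 0.0807],
    [0.4, 0.127, 0.18, -0.023, 0.054, 0.1223],
    [0.51, 0.176, 0.22, -0.0275, 0.073, 0.1646],
    [0.615, 0.228, 0.245, -0.0307, 0.092, 0.2076],
    [0.706, 0.282, 0.26, -0.0324, 0.1116, 0.251],
    [0.785, 0.338, 0.27, -0.0326, 0.1313, 0.295],
    [0.85, 0.395, 0.27, -0.0313, 0.151, 0.34],
    [0.9, 0.45, 0.266, -0.0286, 0.1714, 0.3845],
    [0.935, 0.508, 0.256, -0.0245, 0.192, 0.43]
  ]
}}

```text
time: 6.7
tool_pos: [0.4612, 0.5047, 0.1512]
tool_rot: [-2.228, -0.443, 0.529]
contact_force: [0.2, 1.2, -2.6]
opening: 0.0601
grip_force: 25.0
```

Emit:
{"name": "move_arm", "arguments": {
  "motion": [
    [0.056, -0.01, 0.016, 0.003, 0.016, 0.0473],
    [0.11, 0, 0.023, 0.007, 0.0316, 0.095],
    [0.16, 0.012, 0.022, 0.0117, 0.047, 0.1434],
    [0.2, 0.042, 0.012, 0.017, 0.062, 0.192],
    [0.238, 0.084, 0, 0.0235, 0.0766, 0.241],
    [0.266, 0.139, -0.03, 0.03, 0.091, 0.29],
    [0.283, 0.205, -0.06, 0.0387, 0.1056, 0.339],
    [0.29, 0.282, -0.098, 0.0476, 0.12, 0.389],
    [0.284, 0.368, -0.14, 0.0575, 0.1344, 0.438],
    [0.265, 0.463, -0.188, 0.0684, 0.149, 0.4877]
  ]
}}

```text
time: 7.95
tool_pos: [0.5131, 0.4846, 0.1397]
tool_rot: [-2.149, 0.683, -0.689]
contact_force: [-0.1, 0.3, -1.9]
opening: 0.0599
grip_force: 25.0
```

Emit:
{"name": "move_arm", "arguments": {
  "motion": [
    [0.11, 0.013, -0.045, 0.0098, 0.0118, 0.0505],
    [0.226, 0.038, -0.098, 0.02, 0.023, 0.101],
    [0.348, 0.076, -0.16, 0.0317, 0.034, 0.1516],
    [0.474, 0.127, -0.233, 0.044, 0.045, 0.202],
    [0.6, 0.193, -0.314, 0.057, 0.055, 0.2527],
    [0.73, 0.272, -0.403, 0.0716, 0.065, 0.303],
    [0.73, 0.272, -0.403, 0.0716, 0.065, 0.303],
    [0.73, 0.272, -0.403, 0.0716, 0.065, 0.303],
    [0.73, 0.272, -0.403, 0.0716, 0.065, 0.303]
  ]
}}

```text
time: 9.07
tool_pos: [0.527, 0.4127, 0.0956]
tool_rot: [3.134, 1.04, -2.188]
contact_force: [0.4, -0.4, -3.5]
opening: 0.0601
grip_force: 25.0
```

Run:
```python
from kin import *
s=robot.observe();print(s['time'],s['tool_pos'],s['contact_force'],s['qpos'].round(2),s['opening'])
r1=down(np.radians(55)+np.pi,-np.pi/3); z=r1.as_matrix()[:,2]
plan((np.array([.52,.40,.0455])+.019*z,r1))
c=cam('scene'); im=c['image'][120:300,200:440]; cv2.imwrite('pics/s1.png',cv2.resize(im[...,::-1],None,fx=3,fy=3))
```

```text
9.075 [0.52703735 0.41271348 0.09560249] [ 0.36441271 -0.41578461 -3.47723231] [0.28 0.65 2.1  2.24 0.76 1.93] 0.06008519735328598
[0.504, -0.018, 0.319, 0.0007, -0.0023, -0.0011] rows>=0.95
```

View pics/s1.png

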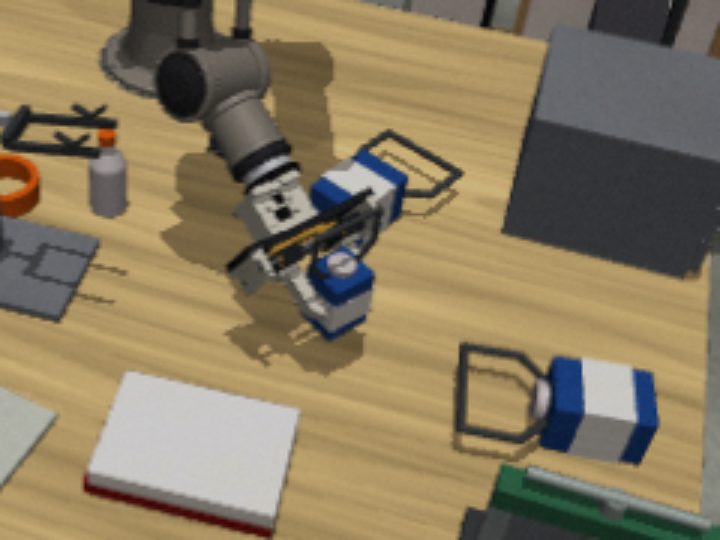

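The view shows the tin upright in the gripper at (340,290), with the cap up and clear of the bigger tin. I'll lower it.

Emit:
{"name": "move_arm", "arguments": {
  "motion": [
    [0.25, -0.01, 0.16, 0, -0.001, 0],
    [0.43, -0.018, 0.275, 0.0007, -0.0023, -0.001],
    [0.49, -0.018, 0.312, 0.0007, -0.0023, -0.001],
    [0.508, -0.018, 0.322, 0.0007, -0.0023, -0.001],
    [0.508, -0.018, 0.322, 0.0007, -0.0023, -0.001]
  ]
}}

```text
time: 9.75
tool_pos: [0.5295, 0.4135, 0.0363]
tool_rot: [3.14, 1.048, -2.185]
contact_force: [-0.1, 0.1, -2.3]
opening: 0.0599
grip_force: 25.0
```

Run:
```python
from kin import *
s=robot.observe();p,r=cur();print(s['time'],p,s['contact_force'],s['tool_rot'], 'grasp',p-.019*r.as_matrix()[:,2])
```

```text
9.75 [0.52951831 0.41350311 0.03628045] [-0.10949972  0.09978258 -2.30810045] [ 3.13952388  1.04803087 -2.18465746] grasp [0.52006766 0.40002364 0.04576672]
```

Emit:
{"name": "move_arm", "arguments": {
  "motion": [
    [0.013, 0, 0.008, 0, 0, 0],
    [0.017, 0, 0.01, 0, 0, 0],
    [0.017, 0, 0.01, 0, 0, 0]
  ]
}}

```text
time: 10.12
tool_pos: [0.5297, 0.4136, 0.0352]
tool_rot: [3.14, 1.05, -2.184]
contact_force: [-2.5, -2.8, 5.0]
opening: 0.0598
grip_force: 25.0
```

Emit:
{"name": "move_arm", "arguments": {
  "motion": [
    [0, 0, 0, 0, 0, 0],
    [0, 0, 0, 0, 0, 0],
    [0, 0, 0, 0, 0, 0]
  ],
  "fingers": 0.9
}}

```text
time: 10.5
tool_pos: [0.5293, 0.4134, 0.0336]
tool_rot: [3.138, 1.047, -2.186]
contact_force: [0.2, -0.5, 0.2]
opening: 0.0846
grip_force: 0.0
```

Emit:
{"name": "move_arm", "arguments": {
  "motion": [
    [0, 0, -0.3, 0, 0, 0],
    [0, 0, -0.7, 0, 0, 0],
    [0, 0, -1, 0, 0, 0]
  ]
}}

```text
time: 10.88
tool_pos: [0.4788, 0.3417, 0.084]
tool_rot: [3.138, 1.047, -2.187]
contact_force: [0.1, 0.6, -0.4]
opening: 0.0871
grip_force: 0.0
```

Run:
```python
from kin import *
s=robot.observe();print(s['time'],s['tool_pos'],s['contact_force'],s['qpos'].round(2))
for n in('wrist','scene'):
    c=cam(n);P=pts(c);hsv=cv2.cvtColor(c['image'],cv2.COLOR_RGB2HSV)
    near=np.hypot(P[...,0]-.52,P[...,1]-.40)<.08
    for nm,k in(('cap',near&(P[...,2]>.088)&(P[...,2]<.1)&(hsv[...,1]<70)&(hsv[...,2]>90)),('top',near&(P[...,2]>.078)&(P[...,2]<.09)),('bar',near&(P[...,2]>.145)&(P[...,2]<.165)&(hsv[...,2]<120))):
        g=P[k]
        if len(g)>8: print(n,nm,len(g),g.mean(0).round(4),g[:,2].max().round(4),cv2.minAreaRect((g[:,:2]*1000).astype(np.float32)))
save(c,'s2',1)
```

```text
10.875 [0.47875475 0.34171541 0.08401749] [ 0.07713285  0.60345408 -0.44348099] [0.12 0.65 2.3  2.21 0.93 1.75]
wrist cap 503 [0.5124 0.3896 0.0918] 0.0952 ((513.5149536132812, 391.84063720703125), (13.760704040527344, 31.515108108520508), 52.55297088623047)
wrist top 1709 [0.5087 0.3839 0.0838] 0.09 ((516.5377197265625, 395.8387451171875), (50.01679611206055, 65.79104614257812), 51.16656494140625)
scene cap 56 [0.5216 0.4004 0.0942] 0.0983 ((519.283935546875, 401.0083923339844), (31.024017333984375, 37.05310821533203), 84.59773254394531)
scene top 136 [0.5282 0.4053 0.0842] 0.0897 ((523.0838012695312, 400.2552185058594), (57.3090705871582, 59.842529296875), 51.560707092285156)
scene bar 63 [0.5251 0.3994 0.1566] 0.1623 ((521.8286743164062, 399.0358581542969), (12.047779083251953, 98.32196044921875), 52.895050048828125)
```

```bash
cat > jp.py <<'E'
from kin import *
def jpath(pa,ra,qa,pb,rb,qg,N):
    qb,e=ik(np.array(pb),rb,np.array(qg)); print('goal',qb.round(2),round(e,5))
    W=[fk(qa+(qb-qa)*t,A) for t in np.linspace(0,1,N+1)]; W[0]=(pa,ra)
    print('step deg',max(np.degrees((W[i][1].inv()*W[i+1][1]).magnitude()) for i in range(N)),'m',max(np.linalg.norm(W[i+1][0]-W[i][0]) for i in range(N)),'dq',np.abs(qb-qa).max()/N)
    print([w[0].round(2).tolist() for w in W[::3]], 'elev', [w[1].as_matrix()[2,2].round(2) for w in W[::3]])
    s=0
    while s<N:
        rel=lambda i:(W[s][1].inv().apply(W[i][0]-W[s][0])/.1,(W[s][1].inv()*W[i][1]).as_rotvec()/np.pi)
        e=s+1
        while e<N and e-s<11 and np.abs(rel(e+1)[0]).max()<1: e+=1
        print('CALL',[[*rel(i)[0].round(3).tolist(),*rel(i)[1].round(4).tolist()] for i in range(s+1,e+1)]); s=e
E
python3 - <<'E'
from jp import *
p,r=cur(); q=np.array(robot.observe()['qpos'])
p1=p+[-.03,-.03,.18]
p1,r1=plan((p1,r)); q1,e=ik(p1,r1,q); print(q1.round(2),e)
jpath(p1,r1,q1,[.5205,.400,.26],down(-.628),[.5,.4,1.5,0,1.2,2.7],16)
E
```

```text
[-0.675, 0.038, -0.631, 0.0, 0.0, 0.0] rows>=1.48
[-0.674, 0.038, -0.632, 0.0, 0.0, 0.0] rows>=1.48
[0.03 0.12 2.24 1.6  0.76 2.52] 1.0299215633089402e-13
goal [0.54 0.58 1.05 0.   1.51 2.74] 0.0
step deg 7.8126444004407025 m 0.02573269786988869 dq 0.09971659284224049
[[0.45, 0.31, 0.26], [0.45, 0.38, 0.28], [0.44, 0.41, 0.27], [0.44, 0.42, 0.26], [0.46, 0.42, 0.25], [0.5, 0.4, 0.25]] elev [np.float64(-0.5), np.float64(-0.54), np.float64(-0.66), np.float64(-0.8), np.float64(-0.93), np.float64(-1.0)]
CALL [[-0.166, 0.133, 0.145, -0.0276, 0.0015, -0.0335], [-0.292, 0.269, 0.272, -0.0547, 0.0049, -0.0665], [-0.379, 0.401, 0.382, -0.081, 0.0103, -0.0989], [-0.43, 0.519, 0.477, -0.1064, 0.0177, -0.1309], [-0.451, 0.619, 0.558, -0.1307, 0.0272, -0.1622], [-0.447, 0.693, 0.628, -0.1536, 0.0388, -0.193], [-0.426, 0.738, 0.688, -0.1749, 0.0525, -0.2232], [-0.394, 0.751, 0.74, -0.1944, 0.0683, -0.2525], [-0.358, 0.732, 0.786, -0.2118, 0.0861, -0.2811], [-0.327, 0.682, 0.829, -0.2269, 0.106, -0.3087], [-0.306, 0.602, 0.867, -0.2394, 0.1279, -0.3353]]
CALL [[0.097, -0.053, -0.01, -0.0184, 0.0233, -0.0194], [0.203, -0.123, -0.044, -0.0354, 0.0483, -0.0366], [0.311, -0.211, -0.102, -0.0509, 0.0748, -0.0515], [0.413, -0.316, -0.184, -0.0647, 0.1026, -0.064], [0.504, -0.436, -0.289, -0.0767, 0.1315, -0.074]]
```

Emit:
{"name": "move_arm", "arguments": {
  "motion": [
    [-0.34, 0.02, -0.32, 0, 0, 0],
    [-0.675, 0.04, -0.63, 0, 0, 0]
  ]
}}

```text
time: 11.22
tool_pos: [0.4648, 0.3277, 0.1734]
tool_rot: [3.135, 1.045, -2.19]
contact_force: [0.2, -0.6, 1.0]
opening: 0.0872
grip_force: 0.0
```

Emit:
{"name": "move_arm", "arguments": {
  "motion": [
    [-0.34, 0.02, -0.32, 0, 0, 0],
    [-0.675, 0.04, -0.63, 0, 0, 0]
  ]
}}

```text
time: 11.48
tool_pos: [0.4495, 0.313, 0.2651]
tool_rot: [3.139, 1.047, -2.185]
contact_force: [0.7, 0.5, -0.1]
opening: 0.0868
grip_force: 0.0
```

Emit:
{"name": "move_arm", "arguments": {
  "motion": [
    [-0.166, 0.133, 0.145, -0.0276, 0.0015, -0.0335],
    [-0.292, 0.27, 0.272, -0.0547, 0.005, -0.0665],
    [-0.379, 0.4, 0.382, -0.081, 0.01, -0.099],
    [-0.43, 0.52, 0.477, -0.106, 0.0177, -0.131],
    [-0.451, 0.62, 0.558, -0.131, 0.027, -0.162],
    [-0.447, 0.693, 0.628, -0.1536, 0.039, -0.193],
    [-0.426, 0.738, 0.688, -0.175, 0.0525, -0.223],
    [-0.394, 0.751, 0.74, -0.194, 0.068, -0.2525],
    [-0.358, 0.732, 0.786, -0.212, 0.086, -0.281],
    [-0.327, 0.682, 0.829, -0.227, 0.106, -0.309],
    [-0.306, 0.602, 0.867, -0.2394, 0.128, -0.3353]
  ]
}}

```text
time: 12.85
tool_pos: [0.4522, 0.4223, 0.2462]
tool_rot: [-2.94, 0.433, -0.815]
contact_force: [-0.4, 0.3, 0.3]
opening: 0.0872
grip_force: 0.0
```

Emit:
{"name": "move_arm", "arguments": {
  "motion": [
    [0.097, -0.053, -0.01, -0.0184, 0.0233, -0.0194],
    [0.203, -0.123, -0.044, -0.0354, 0.048, -0.0366],
    [0.311, -0.211, -0.102, -0.051, 0.075, -0.0515],
    [0.413, -0.316, -0.184, -0.0647, 0.1026, -0.064],
    [0.504, -0.436, -0.289, -0.0767, 0.1315, -0.074],
    [0.504, -0.436, -0.289, -0.0767, 0.1315, -0.074],
    [0.504, -0.436, -0.289, -0.0767, 0.1315, -0.074]
  ]
}}

```text
time: 13.72
tool_pos: [0.5201, 0.4023, 0.2582]
tool_rot: [3.141, 0.002, -0.626]
contact_force: [0.2, -0.8, -0.2]
opening: 0.0872
grip_force: 0.0
```

Run:
```python
from kin import *
s=robot.observe();print(s['time'],s['tool_pos'],s['tool_rot'],s['contact_force'])
for n in('scene','top'):
    c=cam(n);P=pts(c);hsv=cv2.cvtColor(c['image'],cv2.COLOR_RGB2HSV)
    near=np.hypot(P[...,0]-.52,P[...,1]-.40)<.08
    for nm,k in(('cap',near&(P[...,2]>.088)&(P[...,2]<.1)),('bar',near&(P[...,2]>.145)&(P[...,2]<.165)&(hsv[...,2]<120))):
        g=P[k]
        if len(g)>8: print(n,nm,len(g),g.mean(0).round(4),cv2.minAreaRect((g[:,:2]*1000).astype(np.float32)))
plan(([.5215,.3995,.1365],down(-.628)))
```

```text
13.725 [0.52012546 0.40227992 0.25822594] [ 3.14116988e+00  2.19142466e-03 -6.26016416e-01] [ 0.15844186 -0.76860579 -0.15236219]
scene cap 80 [0.5223 0.4014 0.0938] ((521.5616455078125, 401.21038818359375), (29.912561416625977, 72.42518615722656), 73.90938568115234)
scene bar 64 [0.5226 0.4003 0.1566] ((520.8173828125, 400.6582946777344), (10.267573356628418, 98.29377746582031), 55.47962188720703)
top cap 20 [0.5208 0.4102 0.0942] ((528.1902465820312, 409.94927978515625), (23.933961868286133, 84.49760437011719), 48.807804107666016)
top bar 34 [0.513  0.4062 0.157 ] ((519.4189453125, 401.75567626953125), (7.759014129638672, 98.57196807861328), 55.17251205444336)
[0.011, 0.005, 0.611, 0.0001, 0.0002, 0.0002] rows>=0.98
[0.011, 0.005, 0.61, 0.0, 0.0002, 0.0002] rows>=0.98
```

Emit:
{"name": "move_arm", "arguments": {
  "motion": [
    [0.005, 0.01, 0.4, 0, 0, 0.005],
    [0.008, 0.012, 0.8, 0, 0, 0.005],
    [0.008, 0.012, 1.0, 0, 0, 0.005]
  ],
  "fingers": 0
}}

```text
time: 14.2
tool_pos: [0.5197, 0.3992, 0.1565]
tool_rot: [3.138, 0.002, -0.643]
contact_force: [0.4, 0.6, 0.7]
opening: 0.0617
grip_force: 0.0
```

Emit:
{"name": "move_arm", "arguments": {
  "motion": [
    [0, 0, 0.15, 0, 0, 0],
    [0, 0, 0.215, 0, 0, 0],
    [0, 0, 0.215, 0, 0, 0],
    [0, 0, 0.215, 0, 0, 0]
  ]
}}

```text
time: 14.7
tool_pos: [0.5213, 0.4006, 0.1387]
tool_rot: [-3.14, -0.001, -0.642]
contact_force: [-1.0, 0.4, -0.1]
opening: 0.0457
grip_force: 0.0
```

Emit:
{"name": "move_arm", "arguments": {
  "motion": [
    [0, 0, 0, 0, 0, 0],
    [0, 0, 0, 0, 0, 0],
    [0, 0, 0, 0, 0, 0],
    [0, 0, 0, 0, 0, 0],
    [0, 0, 0, 0, 0, 0]
  ],
  "fingers": -1,
  "newtons": 30
}}

```text
time: 15.32
tool_pos: [0.5209, 0.4003, 0.1377]
tool_rot: [-3.141, -0.001, -0.642]
contact_force: [0.1, 0.4, 0.2]
opening: 0.0069
grip_force: 30.0
```

Run:
```python
from kin import *
st=plan(([.5209,.4003,.2757],down(-.642)),([.5128,.27,.2757],down(.0527)),([.5227,.0805,.2757],down(.0527)))
print(ik(st[0],st[1],np.array([.1,.5,1.2,0,1.4,1.5])))
```

```text
[0.0, 0.0, -0.69, 0.0, -0.0001, 0.0] rows>=1.10
[0.0, 0.0, -0.69, 0.0, -0.0001, 0.0] rows>=1.10
[0.358, 0.546, 0.0, 0.0, 0.0, -0.1106] rows>=1.86
[0.15, 0.635, 0.0, 0.0, 0.0, -0.1105] rows>=1.86
[0.0, 0.949, 0.0, 0.0, 0.0, 0.0] rows>=1.52
[-0.001, 0.949, -0.001, 0.0, 0.0, 0.0] rows>=1.52
(array([7.81042298e-03, 3.15520344e-01, 1.42593703e+00, 1.12875181e-04,
       1.40005498e+00, 1.52590959e+00]), np.float64(1.3097496146554975e-09))
```

Emit:
{"name": "move_arm", "arguments": {
  "motion": [
    [0, 0, -0.15, 0, 0, 0],
    [0, 0, -0.4, 0, 0, 0],
    [0, 0, -0.69, 0, 0, 0]
  ]
}}

```text
time: 15.7
tool_pos: [0.5206, 0.4003, 0.2076]
tool_rot: [3.141, -0.0, -0.642]
contact_force: [-0.0, -0.4, -1.8]
opening: 0.0069
grip_force: 30.0
```

Emit:
{"name": "move_arm", "arguments": {
  "motion": [
    [0, 0, -0.3, 0, 0, 0],
    [0, 0, -0.55, 0, 0, 0],
    [0, 0, -0.69, 0, 0, 0],
    [0, 0, -0.69, 0, 0, 0]
  ]
}}

```text
time: 16.2
tool_pos: [0.521, 0.4005, 0.2767]
tool_rot: [-3.14, -0.001, -0.642]
contact_force: [0.5, 0.3, -2.4]
opening: 0.007
grip_force: 30.0
```

Emit:
{"name": "move_arm", "arguments": {
  "motion": [
    [0.09, 0.13, 0, 0, 0, -0.0275],
    [0.18, 0.27, 0, 0, 0, -0.055],
    [0.27, 0.41, 0, 0, 0, -0.083],
    [0.358, 0.546, 0, 0, 0, -0.1106]
  ]
}}

```text
time: 16.7
tool_pos: [0.5162, 0.3344, 0.274]
tool_rot: [3.14, 0.002, -0.292]
contact_force: [-0.5, -0.2, -1.8]
opening: 0.0067
grip_force: 30.0
```

Emit:
{"name": "move_arm", "arguments": {
  "motion": [
    [0.04, 0.17, 0, 0, 0, -0.0275],
    [0.08, 0.35, 0, 0, 0, -0.055],
    [0.11, 0.51, 0, 0, 0, -0.083],
    [0.15, 0.635, 0, 0, 0, -0.1106],
    [0.15, 0.635, 0, 0, 0, -0.1106],
    [0.15, 0.635, 0, 0, 0, -0.1106],
    [0.15, 0.635, 0, 0, 0, -0.1106]
  ]
}}

```text
time: 17.58
tool_pos: [0.5126, 0.2706, 0.2753]
tool_rot: [3.141, 0.0, 0.053]
contact_force: [0.2, 1.2, -2.5]
opening: 0.0067
grip_force: 30.0
```

Run:
```python
from kin import *
s=robot.observe();print(s['time'],s['tool_pos'],s['tool_rot'],s['contact_force'],s['opening'])
st=plan(([.5227,.0805,.2757],down(.0527)))
c=cam('scene');P=pts(c); save(c,'s3',1.5)
hsv=cv2.cvtColor(c['image'],cv2.COLOR_RGB2HSV)
t=s['tool_pos']
near=np.hypot(P[...,0]-t[0],P[...,1]-t[1])<.08
k=near&(P[...,2]>.285)&(P[...,2]<.305)&(hsv[...,2]<120); g=P[k]; print('bar',len(g),g.mean(0),cv2.minAreaRect((g[:,:2]*1000).astype(np.float32)))
k=near&(P[...,2]>.15)&(P[...,2]<.235)&(((hsv[...,0]>100)&(hsv[...,0]<130)&(hsv[...,1]>110))); g=P[k]; print('blue',len(g),g.min(0),g.max(0))
```

```text
17.575 [0.51255458 0.27062719 0.27532119] [3.14139725e+00 9.93079108e-05 5.26736443e-02] [ 0.15311061  1.24175689 -2.52922159] 0.006694662918554332
[0.001, 0.952, -0.002, 0.0, 0.0, 0.0] rows>=1.52
[0.0, 0.952, -0.001, 0.0001, 0.0, 0.0] rows>=1.52
bar 82 [0.52725036 0.27110925 0.29541899] ((526.9988403320312, 268.1169128417969), (39.96375274658203, 63.08681869506836), 67.48217010498047)
blue 184 [0.48270825 0.24473605 0.15026024] [0.54613383 0.29914622 0.22829297]
```

View pics/s3.png

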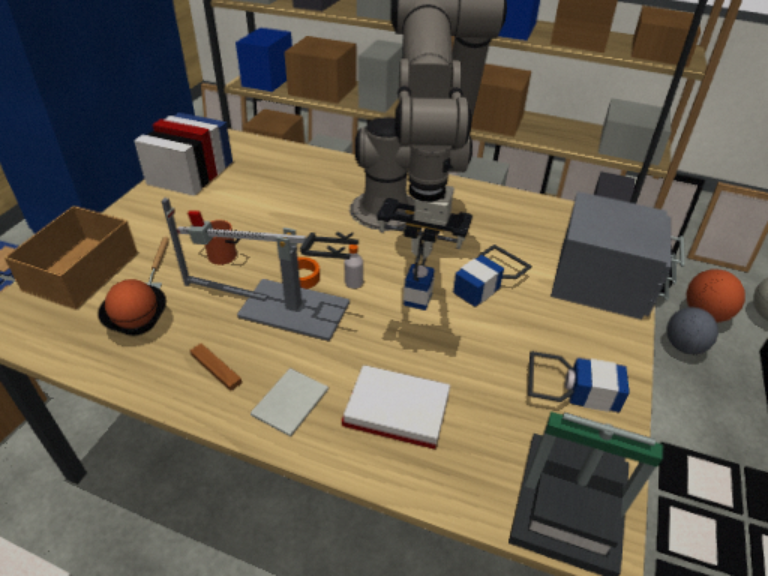

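The tin hangs straight from the gripper at (418,285), and the fork ends are at about (350,245). I'll move in over the prongs, 3 mm lower.

Emit:
{"name": "move_arm", "arguments": {
  "motion": [
    [0, 0.2, 0.03, 0, 0, 0],
    [0, 0.45, 0.03, 0, 0, 0],
    [0, 0.7, 0.03, 0, 0, 0],
    [0, 0.952, 0.03, 0, 0, 0]
  ]
}}

```text
time: 18.12
tool_pos: [0.5176, 0.1731, 0.2725]
tool_rot: [3.141, -0.0, 0.052]
contact_force: [-0.1, -0.2, -2.3]
opening: 0.007
grip_force: 30.0
```

Emit:
{"name": "move_arm", "arguments": {
  "motion": [
    [0, 0.22, 0, 0, 0, 0],
    [0, 0.45, 0, 0, 0, 0],
    [0, 0.7, 0, 0, 0, 0],
    [0, 0.9, 0, 0, 0, 0],
    [0, 0.952, 0, 0, 0, 0],
    [0, 0.952, 0, 0, 0, 0],
    [0, 0.952, 0, 0, 0, 0]
  ]
}}

```text
time: 19.0
tool_pos: [0.5227, 0.0805, 0.2727]
tool_rot: [-3.142, -0.0, 0.054]
contact_force: [0.9, 1.1, -3.0]
opening: 0.0069
grip_force: 30.0
```

Run:
```python
from kin import *
s=robot.observe();print(s['time'],s['tool_pos'],s['tool_rot'],s['contact_force'],s['opening'])
c=cam('scene'); im=c['image'][130:230,110:290]; cv2.imwrite('pics/s4.png',cv2.resize(im[...,::-1],None,fx=4,fy=4))
```

```text
19.0 [0.5226645  0.0804817  0.27271864] [-3.14154190e+00 -4.02503331e-04  5.35110741e-02] [ 0.88807133  1.12343886 -2.95942259] 0.006884426734560417
```

View pics/s4.png

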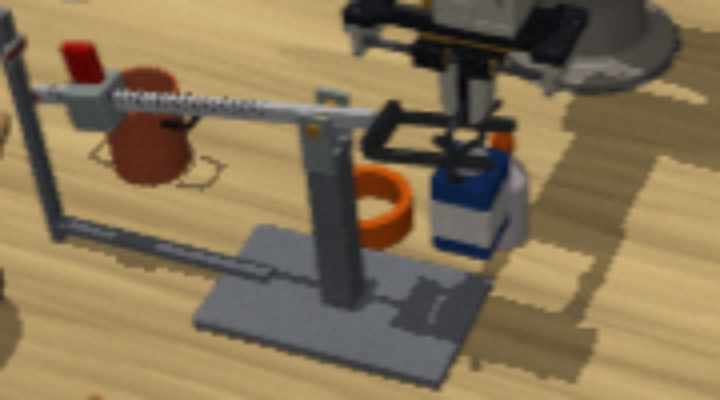

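The bar is over the prongs and the notches are at about (470,150). I'll lower it gently.

Emit:
{"name": "move_arm", "arguments": {
  "motion": [
    [0, 0, 0.08, 0, 0, 0],
    [0, 0, 0.16, 0, 0, 0],
    [0, 0, 0.22, 0, 0, 0],
    [0, 0, 0.26, 0, 0, 0],
    [0, 0, 0.27, 0, 0, 0],
    [0, 0, 0.27, 0, 0, 0]
  ]
}}

```text
time: 19.8
tool_pos: [0.5229, 0.0799, 0.2459]
tool_rot: [3.141, -0.001, 0.053]
contact_force: [-0.4, 0.6, -2.4]
opening: 0.0067
grip_force: 30.0
```

Emit:
{"name": "move_arm", "arguments": {
  "motion": [
    [0, 0, 0.01, 0, 0, 0],
    [0, 0, 0.02, 0, 0, 0],
    [0, 0, 0.02, 0, 0, 0]
  ]
}}

```text
time: 20.18
tool_pos: [0.5231, 0.08, 0.2444]
tool_rot: [3.141, -0.002, 0.053]
contact_force: [-0.8, 0.9, 4.1]
opening: 0.0066
grip_force: 30.0
```

Emit:
{"name": "move_arm", "arguments": {
  "motion": [
    [0, 0, 0, 0, 0, 0],
    [0, 0, 0, 0, 0, 0],
    [0, 0, 0, 0, 0, 0],
    [0, 0, 0, 0, 0, 0]
  ],
  "fingers": -0.3
}}

```text
time: 20.68
tool_pos: [0.5228, 0.0799, 0.2435]
tool_rot: [3.141, -0.0, 0.053]
contact_force: [-0.3, -0.4, 0.4]
opening: 0.032
grip_force: 0.0
```

Emit:
{"name": "move_arm", "arguments": {
  "motion": [
    [0, 0, -0.15, 0, 0, 0],
    [0, 0, -0.4, 0, 0, 0],
    [0, 0, -0.8, 0, 0, 0],
    [0, 0, -1, 0, 0, 0]
  ]
}}

```text
time: 21.18
tool_pos: [0.5233, 0.08, 0.3472]
tool_rot: [3.141, -0.005, 0.053]
contact_force: [0.0, -0.5, -0.9]
opening: 0.032
grip_force: 0.0
```

```bash
cat > beam.py <<'E'
from kin import *
O=np.array([.5303,-.0576]); Y=np.array([-.0527,.9986]); X=np.array([.9986,.0527])
def look(n='scene',sv=None):
    c=cam(n);P=pts(c);hsv=cv2.cvtColor(c['image'],cv2.COLOR_RGB2HSV)
    d=P[...,:2]-O; s=d@Y; x=d@X; z=P[...,2]
    red=((hsv[...,0]<8)|(hsv[...,0]>172))&(hsv[...,1]>150)&(abs(x)<.04)&(z>.15)&(z<.36)&(s<-.03)&(s>-.3)
    g=np.c_[x[red],s[red],z[red]]
    print(n,'red n',len(g),g.mean(0).round(4),'x',np.percentile(g[:,0],[5,95]).round(4),'s',np.percentile(g[:,1],[5,95]).round(4),'z',np.percentile(g[:,2],[5,95]).round(4)) if len(g) else print('no red')
    # beam line: arm pixels, grey-light, s in -.28..-.03
    b=(abs(x)<.012)&(s<-.04)&(s>-.29)&(z>.19)&(z<.29)&(hsv[...,1]<60)
    b&=~cv2.dilate(red.astype(np.uint8),np.ones((15,15))).astype(bool)
    g=np.c_[s[b],z[b]]
    if len(g)>30:
        l=cv2.fitLine(g.astype(np.float32),cv2.DIST_HUBER,0,.001,.001).ravel(); print('tilt(arm)',len(g),np.arctan(l[1]/l[0]).round(4)*-1,'z at pivot',(l[3]-l[2]*l[1]/l[0]).round(4))
    k=(abs(s-.14)<.1)&(abs(x)<.07)&(z>.02)&(z<.24)&(hsv[...,0]>100)&(hsv[...,0]<130)&(hsv[...,1]>110)
    g=np.c_[x[k],s[k],z[k]]
    if len(g): print('tin blue',len(g),g.min(0).round(3),g.max(0).round(3))
    if sv: save(c,sv)
    return c
E
python3 - <<'E'
from beam import *
s=robot.observe();print(s['time'],s['tool_pos'],s['contact_force'],s['opening'])
look('scene');look('top')
E
```

```text
21.175 [0.52331981 0.08002068 0.34719248] [ 0.02460058 -0.52587046 -0.8709386 ] 0.032016509294528143
scene red n 78 [ 0.0051 -0.2411  0.2438] x [-0.0014  0.0092] s [-0.2557 -0.2282] z [0.2259 0.2611]
tilt(arm) 192 -0.1752 z at pivot 0.2435
tin blue 199 [-0.029  0.112  0.109] [0.053 0.164 0.234]
top red n 50 [ 0.0008 -0.2405  0.2546] x [-0.0052  0.0068] s [-0.258  -0.2276] z [0.2319 0.2632]
tilt(arm) 159 -0.1755 z at pivot 0.2491
tin blue 22 [-0.031  0.112  0.185] [-0.007  0.158  0.198]
```

The tin is hung and the beam is still on the poise-down stop. The poise is at about 0.178. I'll straddle the tab loosely along the beam with the current yaw and push it, so the beam stays free to tilt.

Run:
```python
from beam import *
w=lambda s,z,x=.001:np.r_[O+s*Y+x*X,z]
r=down(.0527)
st=plan((w(-.2415,.345),r),(w(-.2415,.2345),r))
print(ik(st[0],r,np.array([-.5,.5,1.5,0,1.3,1]))[0].round(2))
```

```text
[0.0, 0.948, 0.006, 0.0, -0.0005, 0.0] rows>=1.52
[0.001, 0.948, 0.006, 0.0001, -0.0006, 0.0001] rows>=1.52
[0.001, 0.949, 0.005, 0.0, -0.0005, 0.0] rows>=1.52
[0.001, 0.948, 0.006, 0.0001, -0.0005, 0.0] rows>=1.52
[0.0, 0.0, 0.552, 0.0, 0.0, 0.0] rows>=0.88
[-0.001, 0.0, 0.553, 0.0, 0.0, 0.0] rows>=0.88
[-0.63  0.52  1.23  0.    1.4   0.89]
```

Emit:
{"name": "move_arm", "arguments": {
  "motion": [
    [0, 0.45, 0, 0, 0, 0],
    [0, 0.948, 0.006, 0, 0, 0]
  ],
  "fingers": 0.08
}}

```text
time: 21.52
tool_pos: [0.5275, -0.0151, 0.3426]
tool_rot: [-3.142, 0.0, 0.055]
contact_force: [-0.3, 0.8, -0.2]
opening: 0.0467
grip_force: 0.0
```

Emit:
{"name": "move_arm", "arguments": {
  "motion": [
    [0, 0.47, 0, 0, 0, 0],
    [0, 0.948, 0.006, 0, 0, 0]
  ]
}}

```text
time: 21.78
tool_pos: [0.5325, -0.1107, 0.342]
tool_rot: [-3.141, 0.0, 0.053]
contact_force: [1.2, 0.4, -0.7]
opening: 0.0493
grip_force: 0.0
```

Emit:
{"name": "move_arm", "arguments": {
  "motion": [
    [0, 0.47, 0, 0, 0, 0],
    [0, 0.948, 0.006, 0, 0, 0]
  ]
}}

```text
time: 22.02
tool_pos: [0.5375, -0.2054, 0.3414]
tool_rot: [-3.141, 0.0, 0.053]
contact_force: [0.9, -0.4, 0.5]
opening: 0.0496
grip_force: 0.0
```

Emit:
{"name": "move_arm", "arguments": {
  "motion": [
    [0, 0.47, 0, 0, 0, 0],
    [0, 0.948, 0.006, 0, 0, 0],
    [0, 0.948, 0.006, 0, 0, 0],
    [0, 0.948, 0.006, 0, 0, 0]
  ]
}}

```text
time: 22.52
tool_pos: [0.5427, -0.2983, 0.3407]
tool_rot: [-3.141, 0.001, 0.053]
contact_force: [-0.1, 0.5, -0.0]
opening: 0.0496
grip_force: 0.0
```

Run:
```python
from beam import *
s=robot.observe();print(s['time'],s['tool_pos'],s['opening'],s['contact_force'])
look('scene')
w=lambda s,z,x=.001:np.r_[O+s*Y+x*X,z]
plan((w(-.2415,.2345),down(.0527)))
```

```text
22.525 [ 0.54266138 -0.29827886  0.34066759] 0.049615031767973376 [-0.10575108  0.51299272 -0.03468661]
scene red n 77 [ 0.0054 -0.2406  0.2439] x [-0.0012  0.0105] s [-0.2559 -0.2282] z [0.2236 0.2621]
tilt(arm) 185 -0.1642 z at pivot 0.2435
tin blue 199 [-0.032  0.112  0.112] [0.05  0.164 0.236]
[0.006, 0.005, 0.533, -0.0001, 0.0, 0.0001] rows>=0.85
[0.006, 0.006, 0.533, -0.0001, 0.0, 0.0002] rows>=0.85
```

Emit:
{"name": "move_arm", "arguments": {
  "motion": [
    [0.01, 0.01, 0.4, 0, 0, 0],
    [0.012, 0.011, 0.75, 0, 0, 0],
    [0.012, 0.011, 1.0, 0, 0, 0]
  ]
}}

```text
time: 22.95
tool_pos: [0.544, -0.2978, 0.2402]
tool_rot: [-3.141, 0.001, 0.055]
contact_force: [-0.1, -0.1, 0.6]
opening: 0.0496
grip_force: 0.0
```

Emit:
{"name": "move_arm", "arguments": {
  "motion": [
    [0, 0, 0.066, 0, 0, 0],
    [0, 0, 0.066, 0, 0, 0],
    [0, 0, 0.066, 0, 0, 0]
  ],
  "fingers": -0.13
}}

```text
time: 23.32
tool_pos: [0.5446, -0.2998, 0.2361]
tool_rot: [3.14, -0.002, 0.053]
contact_force: [0.7, -1.1, -0.8]
opening: 0.04
grip_force: 0.8
```

Emit:
{"name": "move_arm", "arguments": {
  "motion": [
    [0, -0.1, -0.01, 0, 0, 0],
    [0, -0.3, -0.04, 0, 0, 0],
    [0, -0.5, -0.07, 0, 0, 0],
    [0, -0.7, -0.1, 0, 0, 0],
    [0, -0.9, -0.14, 0, 0, 0],
    [0, -1.0, -0.16, 0, 0, 0],
    [0, -1.0, -0.18, 0, 0, 0],
    [0, -1.0, -0.18, 0, 0, 0]
  ]
}}

```text
time: 24.32
tool_pos: [0.5387, -0.1997, 0.2525]
tool_rot: [-3.141, 0.0, 0.053]
contact_force: [0.7, 0.4, 0.5]
opening: 0.04
grip_force: 0.0
```

Run:
```python
from beam import *
s=robot.observe();print(s['time'],s['tool_pos'],s['opening'],s['contact_force'],((s['tool_pos'][:2]-O)@Y).round(4))
c=look('scene'); look('top')
```

```text
24.325 [ 0.53869834 -0.19969436  0.25249129] 0.0400456223898703 [0.677807   0.44128811 0.49096593] -0.1423
scene red n 77 [ 0.0053 -0.1403  0.2616] x [-0.0001  0.0093] s [-0.1547 -0.1268] z [0.2414 0.2774]
tilt(arm) 174 -0.1479 z at pivot 0.2403
tin blue 202 [-0.029  0.11   0.107] [0.052 0.164 0.238]
no red
tilt(arm) 32 -0.1123 z at pivot 0.2447
tin blue 126 [-0.031  0.11   0.183] [0.027 0.165 0.198]
```

Emit:
{"name": "move_arm", "arguments": {
  "motion": [
    [0, 0, -0.08, 0, 0, 0],
    [0, 0, -0.15, 0, 0, 0],
    [0, -0.1, -0.16, 0, 0, 0],
    [0, -0.2, -0.17, 0, 0, 0],
    [0, -0.2, -0.17, 0, 0, 0],
    [0, -0.18, -0.17, 0, 0, 0],
    [0, -0.18, -0.17, 0, 0, 0],
    [0, -0.18, -0.17, 0, 0, 0],
    [0, -0.18, -0.17, 0, 0, 0]
  ]
}}

```text
time: 25.55
tool_pos: [0.5378, -0.1819, 0.2696]
tool_rot: [-3.141, -0.0, 0.053]
contact_force: [-0.2, -0.0, -0.5]
opening: 0.04
grip_force: 0.0
```

Run:
```python
from beam import *
s=robot.observe();print(s['time'],s['tool_pos'],s['opening'],s['contact_force'],((s['tool_pos'][:2]-O)@Y).round(4))
c=look('scene')
```

```text
25.55 [ 0.53779434 -0.18194292  0.26959262] 0.0400174440280564 [-0.15794967 -0.03177691 -0.50927798] -0.1246
scene red n 83 [ 0.0052 -0.1202  0.264 ] x [-0.0019  0.0091] s [-0.1358 -0.104 ] z [0.2468 0.2813]
tilt(arm) 170 -0.1482 z at pivot 0.2402
tin blue 201 [-0.03   0.111  0.109] [0.051 0.164 0.232]
```

Emit:
{"name": "move_arm", "arguments": {
  "motion": [
    [0, -0.08, -0.01, 0, 0, 0],
    [0, -0.17, -0.02, 0, 0, 0],
    [0, -0.17, -0.02, 0, 0, 0],
    [0, -0.14, -0.02, 0, 0, 0],
    [0, -0.14, -0.02, 0, 0, 0],
    [0, -0.14, -0.02, 0, 0, 0],
    [0, -0.14, -0.02, 0, 0, 0],
    [0, -0.14, -0.02, 0, 0, 0],
    [0, -0.14, -0.02, 0, 0, 0],
    [0, -0.14, -0.02, 0, 0, 0],
    [0, -0.14, -0.02, 0, 0, 0]
  ]
}}

```text
time: 26.98
tool_pos: [0.5371, -0.1679, 0.2718]
tool_rot: [3.142, -0.0, 0.053]
contact_force: [0.7, 0.7, -0.5]
opening: 0.0397
grip_force: 0.4
```

Run:
```python
from beam import *
s=robot.observe();print(s['time'],s['tool_pos'],s['opening'],s['contact_force'],((s['tool_pos'][:2]-O)@Y).round(4))
c=look('scene')
```

```text
26.975 [ 0.53710365 -0.16786875  0.2717576 ] 0.039714797498361196 [ 0.6567745   0.70755437 -0.46553848] -0.1105
scene red n 75 [ 0.0054 -0.1046  0.2711] x [-0.0022  0.0094] s [-0.1189 -0.0878] z [0.2537 0.2888]
tilt(arm) 184 -0.0915 z at pivot 0.2382
tin blue 196 [-0.03   0.113  0.101] [0.052 0.165 0.231]
```

Emit:
{"name": "move_arm", "arguments": {
  "motion": [
    [0, 0, -0.05, 0, 0, 0],
    [0, 0.03, -0.1, 0, 0, 0],
    [0, 0.03, -0.1, 0, 0, 0],
    [0, 0.03, -0.1, 0, 0, 0],
    [0, 0.03, -0.1, 0, 0, 0],
    [0, 0.03, -0.1, 0, 0, 0],
    [0, 0.03, -0.1, 0, 0, 0],
    [0, 0.03, -0.1, 0, 0, 0],
    [0, 0.03, -0.1, 0, 0, 0],
    [0, 0.03, -0.1, 0, 0, 0]
  ],
  "fingers": 0.2
}}

```text
time: 28.28
tool_pos: [0.5373, -0.1709, 0.2818]
tool_rot: [3.141, -0.0, 0.053]
contact_force: [0.2, -0.3, 0.6]
opening: 0.0549
grip_force: 0.0
```

Run:
```python
from beam import *
s=robot.observe();print(s['time'],s['tool_pos'],s['opening'],s['contact_force'],((s['tool_pos'][:2]-O)@Y).round(4))
c=look('scene'); im=c['image'][120:240,100:280]; cv2.imwrite('pics/s5.png',cv2.resize(im[...,::-1],None,fx=4,fy=4))
```

```text
28.275 [ 0.53728855 -0.17093211  0.28179098] 0.05490963937020708 [ 0.16580876 -0.29777362  0.56788129] -0.1135
scene red n 79 [ 0.0055 -0.1025  0.2753] x [0.0013 0.0097] s [-0.1161 -0.0885] z [0.2566 0.292 ]
tilt(arm) 182 -0.078 z at pivot 0.244
tin blue 193 [-0.029  0.113  0.098] [0.05  0.166 0.224]
```

View pics/s5.png

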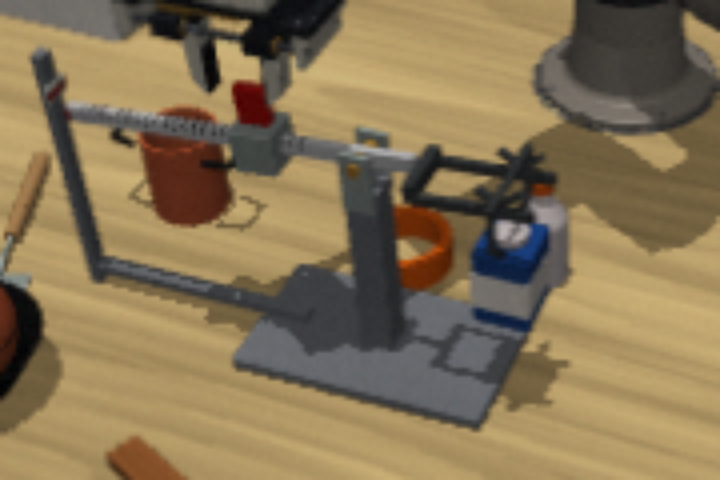

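The tin hangs by its bar in the notches at (505,200) and the poise is at (255,130). The tilt is about -0.075, so roughly 15 mm more travel is needed. I'll push 12 mm, then back off.

Emit:
{"name": "move_arm", "arguments": {
  "motion": [
    [0, -0.1, 0.05, 0, 0, 0],
    [0, -0.2, 0.05, 0, 0, 0],
    [0, -0.28, 0.05, 0, 0, 0],
    [0, -0.33, 0.05, 0, 0, 0],
    [0, -0.355, 0.05, 0, 0, 0],
    [0, -0.355, 0.05, 0, 0, 0],
    [0, -0.3, 0.05, 0, 0, 0],
    [0, -0.25, 0, 0, 0, 0],
    [0, -0.25, 0, 0, 0, 0]
  ]
}}

```text
time: 29.45
tool_pos: [0.5362, -0.1466, 0.2821]
tool_rot: [3.141, -0.001, 0.052]
contact_force: [-0.1, -0.1, -0.4]
opening: 0.055
grip_force: 0.0
```

Emit:
{"name": "move_arm", "arguments": {
  "motion": [
    [0, 0, 0, 0, 0, 0],
    [0, 0, 0, 0, 0, 0],
    [0, 0, 0, 0, 0, 0],
    [0, 0, 0, 0, 0, 0],
    [0, 0, 0, 0, 0, 0],
    [0, 0, 0, 0, 0, 0],
    [0, 0, 0, 0, 0, 0],
    [0, 0, 0, 0, 0, 0],
    [0, 0, 0, 0, 0, 0]
  ]
}}

```text
time: 30.58
tool_pos: [0.536, -0.146, 0.2818]
tool_rot: [3.141, -0.0, 0.053]
contact_force: [0.2, 0.4, -0.3]
opening: 0.0551
grip_force: 0.0
```

Run:
```python
from beam import *
s=robot.observe();print(s['time'],s['tool_pos'],s['opening'],s['contact_force'],((s['tool_pos'][:2]-O)@Y).round(4))
look('scene');look('scene')
```

```text
30.575 [ 0.53598345 -0.14595526  0.28177146] 0.05509224569475028 [ 0.21531756  0.42856478 -0.29075645] -0.0885
scene red n 88 [ 0.005  -0.0812  0.2863] x [0.0001 0.0086] s [-0.095  -0.0675] z [0.2659 0.3033]
tilt(arm) 202 0.0702 z at pivot 0.2349
tin blue 192 [-0.029  0.115  0.082] [0.05  0.167 0.213]
scene red n 87 [ 0.0054 -0.081   0.2864] x [-0.0009  0.0092] s [-0.0957 -0.0672] z [0.2678 0.3031]
tilt(arm) 202 0.0779 z at pivot 0.2333
tin blue 193 [-0.033  0.114  0.083] [0.052 0.166 0.214]
```

```bash
cat >> beam.py <<'E'
def prof(n='scene'):
    c=cam(n);P=pts(c);d=P[...,:2]-O; s=d@Y; x=d@X; z=P[...,2]
    hsv=cv2.cvtColor(c['image'],cv2.COLOR_RGB2HSV)
    for a in np.arange(-.29,-.03,.02):
        k=(abs(x)<.012)&(s>a)&(s<a+.02)&(z>.19)&(z<.29)&(hsv[...,1]<90)
        if k.sum()>4: print(n,round(a+.01,3),k.sum(),np.median(x[k]).round(4),np.percentile(z[k],[10,50,90]).round(4))
    for nm,sg in(('near',-1),('far',1)):
        for a in(.07,.11,.15):
            k=(abs(x-sg*.028)<.007)&(s>a)&(s<a+.03)&(z>.19)&(z<.29)
            if k.sum()>4: print('prong',nm,a+.015,k.sum(),np.percentile(z[k],[10,50,90]).round(4))
E
python3 - <<'E'
from beam import *
prof('scene'); prof('top')
E
```

```text
scene -0.28 22 0.0031 [0.2453 0.2524 0.2577]
scene -0.26 24 0.0043 [0.2434 0.2536 0.2571]
scene -0.24 27 0.0043 [0.2397 0.2525 0.2574]
scene -0.22 24 0.0036 [0.2397 0.2495 0.2543]
scene -0.2 25 0.0042 [0.2439 0.2509 0.2546]
scene -0.18 24 0.0025 [0.2415 0.2496 0.2548]
scene -0.16 26 0.0043 [0.2397 0.2491 0.2555]
scene -0.14 26 0.0037 [0.2406 0.2485 0.2543]
scene -0.12 24 0.0024 [0.2377 0.2498 0.2864]
scene -0.1 7 0.0097 [0.2607 0.2619 0.2645]
scene -0.08 12 0.0081 [0.2585 0.2605 0.2625]
scene -0.06 51 0.0027 [0.2332 0.2496 0.264 ]
scene -0.04 27 0.0031 [0.2348 0.2447 0.2494]
prong near 0.085 29 [0.2181 0.223  0.2261]
prong near 0.125 36 [0.219  0.2259 0.2409]
prong near 0.16499999999999998 24 [0.2169 0.223  0.2422]
prong far 0.085 31 [0.2178 0.2238 0.2273]
prong far 0.125 34 [0.218  0.2254 0.2415]
prong far 0.16499999999999998 30 [0.2159 0.2227 0.2391]
top -0.28 20 0.0003 [0.2519 0.2563 0.258 ]
prong near 0.085 24 [0.2206 0.2247 0.2288]
prong near 0.125 28 [0.2249 0.2371 0.2432]
prong near 0.16499999999999998 16 [0.2235 0.2375 0.2418]
prong far 0.085 27 [0.2225 0.2264 0.2293]
prong far 0.125 31 [0.2197 0.2345 0.2438]
prong far 0.16499999999999998 20 [0.2141 0.2363 0.2445]
```

```bash
cat >> beam.py <<'E'
def tilt(frames,lo=-.285,hi=-.12):
    S=[];Z=[];p=[]
    for P in frames:
        d=P[...,:2]-O; s=d@Y; x=d@X; z=P[...,2]
        k=(abs(x)<.012)&(s>lo)&(s<hi)&(z>.185)&(z<.275); S.append(s[k]);Z.append(z[k])
        k2=(abs(abs(x)-.028)<.006)&(s>.075)&(s<.115)&(z>.19)&(z<.275); p.append(np.median(z[k2]))
    S=np.concatenate(S);Z=np.concatenate(Z); l=np.polyfit(S,Z,1)
    for _ in range(5):
        e=Z-np.polyval(l,S); k=abs(e)<.012; l=np.polyfit(S[k],Z[k],1)
    return -np.arctan(l[0]).round(4),'z(-.2)',np.polyval(l,-.2).round(4),'pivot z',l[1].round(4),'prong z(.095)',np.mean(p).round(4),len(S)
def now(n=4): 
    return tilt([pts(cam('scene')) for _ in range(n)])
E
python3 - <<'E'
from beam import *
S=np.load('scene.npy'); print('stop',tilt([S],-.205,-.11)); T=np.load('scene.npy')
print('now',now());
E
```

```text
stop (np.float64(-0.1712), 'z(-.2)', np.float64(0.2092), 'pivot z', np.float64(0.2437), 'prong z(.095)', np.float64(0.2406), 115)
now (np.float64(0.0309), 'z(-.2)', np.float64(0.2491), 'pivot z', np.float64(0.2429), 'prong z(.095)', np.float64(0.2233), 820)
```

Emit:
{"name": "move_arm", "arguments": {
  "motion": [
    [0, 0.03, 0.05, 0, 0, 0],
    [0, 0.07, 0.05, 0, 0, 0],
    [0, 0.1, 0.05, 0, 0, 0],
    [0, 0.13, 0.05, 0, 0, 0],
    [0, 0.13, 0.05, 0, 0, 0],
    [0, 0.07, 0.05, 0, 0, 0],
    [0, 0.04, 0, 0, 0, 0],
    [0, 0.04, 0, 0, 0, 0],
    [0, 0.04, 0, 0, 0, 0],
    [0, 0.04, 0, 0, 0, 0],
    [0, 0.04, 0, 0, 0, 0],
    [0, 0.04, 0, 0, 0, 0]
  ]
}}

```text
time: 32.48
tool_pos: [0.5361, -0.15, 0.2817]
tool_rot: [3.141, -0.0, 0.053]
contact_force: [-0.3, 0.5, -1.1]
opening: 0.0551
grip_force: 0.0
```

Emit:
{"name": "move_arm", "arguments": {
  "motion": [
    [0, 0, 0, 0, 0, 0],
    [0, 0, 0, 0, 0, 0],
    [0, 0, 0, 0, 0, 0],
    [0, 0, 0, 0, 0, 0],
    [0, 0, 0, 0, 0, 0],
    [0, 0, 0, 0, 0, 0]
  ]
}}

```text
time: 33.22
tool_pos: [0.5362, -0.15, 0.2818]
tool_rot: [3.141, -0.0, 0.053]
contact_force: [0.8, -0.3, 0.1]
opening: 0.0554
grip_force: 0.0
```

Run:
```python
from beam import *
s=robot.observe();print(s['time'],s['tool_pos'],((s['tool_pos'][:2]-O)@Y).round(4))
print(now()); look('scene')
```

```text
33.225 [ 0.5361756  -0.14995979  0.28176851] -0.0925
(np.float64(0.0049), 'z(-.2)', np.float64(0.2439), 'pivot z', np.float64(0.2429), 'prong z(.095)', np.float64(0.2259), 824)
scene red n 88 [ 0.005  -0.0869  0.2845] x [-0.0017  0.0082] s [-0.1008 -0.0734] z [0.2649 0.3012]
tilt(arm) 196 0.0348 z at pivot 0.2377
tin blue 194 [-0.033  0.113  0.085] [0.052 0.168 0.217]
```

Run:
```python
from beam import *
c=cam('scene');P=pts(c);hsv=cv2.cvtColor(c['image'],cv2.COLOR_RGB2HSV)
Ps=[P]+[pts(cam('scene')) for _ in range(3)]; M=np.mean(Ps,0)
d=M[...,:2]-O; s=d@Y; x=d@X; z=M[...,2]
k=((hsv[...,0]<10)|(hsv[...,0]>170))&(hsv[...,1]>90)&(s<-.29)&(s>-.36)&(abs(x)<.03)&(z>.19)
v,u=np.nonzero(k); print('mark',len(u),u.mean(),v.mean(),np.c_[u,v].min(0),np.c_[u,v].max(0),np.c_[x[k],s[k],z[k]].mean(0).round(4))
for a in np.arange(-.32,-.12,.02):
    k=(abs(x)<.014)&(s>a)&(s<a+.02)&(z>.2)&(z<.28); v,u=np.nonzero(k)
    print(round(a+.01,2),k.sum(),u.mean().round(1),v.min(),v.max(),z[k].min().round(4),z[k].max().round(4),((z[k].min()+z[k].max())/2).round(4))
cv2.imwrite('pics/s6.png',cv2.resize(c['image'][125:215,105:225,::-1],None,fx=6,fy=6,interpolation=cv2.INTER_CUBIC))
```

```text
mark 8 113.5 143.0 [112 142] [115 144] [ 0.0057 -0.3145  0.2382]
-0.31 76 113.6 132 150 0.2006 0.2791 0.2398
-0.29 24 119.2 136 145 0.2324 0.2703 0.2513
-0.27 25 124.0 141 146 0.2337 0.2513 0.2425
-0.25 21 128.2 140 147 0.2329 0.2697 0.2513
-0.23 24 133.1 143 148 0.2332 0.2498 0.2415
-0.21 25 137.9 144 149 0.2334 0.2506 0.242
-0.19 25 142.6 146 150 0.2313 0.2499 0.2406
-0.17 27 147.7 146 152 0.2328 0.2494 0.2411
-0.15 25 152.4 148 152 0.2333 0.2506 0.242
-0.13 25 157.2 149 154 0.2321 0.2508 0.2415
```

View pics/s6.png

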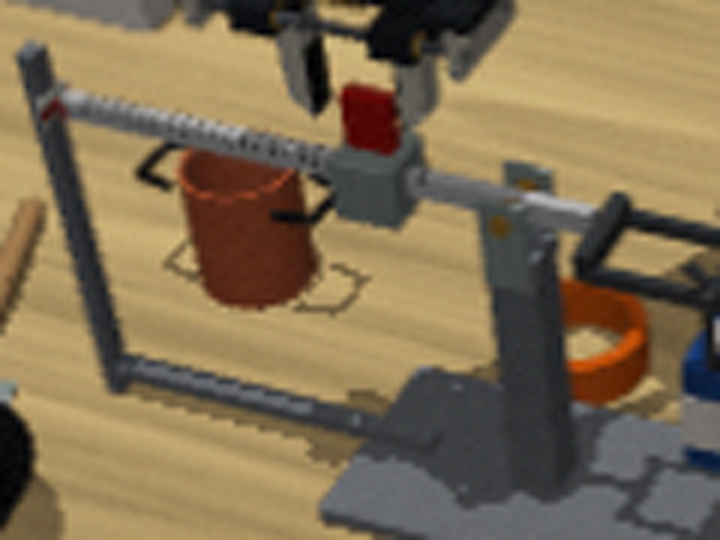

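The picture shows the beam end at (75,103) pointing almost at the red mark at (52,105), so the tilt is about +0.005 to +0.01. I'll nudge the poise outwards by about 1 mm.

Emit:
{"name": "move_arm", "arguments": {
  "motion": [
    [0, 0.03, 0.05, 0, 0, 0],
    [0, 0.06, 0.05, 0, 0, 0],
    [0, 0.09, 0.05, 0, 0, 0],
    [0, 0.115, 0.05, 0, 0, 0],
    [0, 0.115, 0.05, 0, 0, 0],
    [0, 0.05, 0.05, 0, 0, 0],
    [0, 0.03, 0, 0, 0, 0],
    [0, 0.03, 0, 0, 0, 0],
    [0, 0.03, 0, 0, 0, 0],
    [0, 0.03, 0, 0, 0, 0],
    [0, 0.03, 0, 0, 0, 0],
    [0, 0.03, 0, 0, 0, 0]
  ]
}}

```text
time: 35.17
tool_pos: [0.5363, -0.153, 0.2817]
tool_rot: [3.141, -0.0, 0.053]
contact_force: [-0.4, -0.2, 0.3]
opening: 0.055
grip_force: 0.0
```

Emit:
{"name": "move_arm", "arguments": {
  "motion": [
    [0, 0, -0.2, 0, 0, 0],
    [0, 0, -0.6, 0, 0, 0],
    [0, 0, -0.8, 0, 0, 0],
    [0, 0, -0.8, 0, 0, 0],
    [0, 0, -0.8, 0, 0, 0],
    [0, 0, -0.8, 0, 0, 0],
    [0, 0, -0.8, 0, 0, 0],
    [0, 0, -0.8, 0, 0, 0],
    [0, 0, -0.8, 0, 0, 0],
    [0, 0, -0.8, 0, 0, 0]
  ]
}}

```text
time: 36.42
tool_pos: [0.5363, -0.1529, 0.3618]
tool_rot: [3.141, -0.0, 0.053]
contact_force: [-0.8, 0.4, -0.2]
opening: 0.055
grip_force: 0.0
```

Run:
```python
from beam import *
s=robot.observe();print(s['time'],s['tool_pos'],((s['tool_pos'][:2]-O)@Y).round(4))
print(now(6)); look('scene')
# wrist-camera free check: top camera prongs and beam
F=[pts(cam('top')) for _ in range(4)]; print('top',tilt(F)); print('top start stop',tilt([np.load('top.npy')],-.205,-.11))
```

```text
36.425 [ 0.53629401 -0.15294519  0.36176783] -0.0955
(np.float64(-0.0008), 'z(-.2)', np.float64(0.2429), 'pivot z', np.float64(0.2431), 'prong z(.095)', np.float64(0.2264), 1205)
scene red n 83 [ 0.0052 -0.0893  0.2841] x [-0.0002  0.0093] s [-0.1048 -0.0749] z [0.2646 0.2999]
tilt(arm) 198 0.0298 z at pivot 0.2381
tin blue 196 [-0.03   0.112  0.087] [0.051 0.168 0.216]Traceback (most recent call last):
  File "<stdin>", line 5, in <module>
  File "beam.py", line 36, in tilt
    S=np.concatenate(S);Z=np.concatenate(Z); l=np.polyfit(S,Z,1)
                                               ~~~~~~~~~~^^^^^^^
    raise TypeError("expected non-empty vector for x")
TypeError: expected non-empty vector for x
```

```bash
python3 -c "
from cell import robot
print(robot.hand_in())"
```

```text
the job is handed in; nothing more can be done
None
```

The job is handed in at about 37 s of the 72 s allowed: the smallest blue tin was stood upright and let go, then hung by its handle in the fork notches, and the poise slid until the beam measured level to within about 0.01 rad, with the gripper clear of everything.

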